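# Coffee pot off the hotplate

## Robot

A 6-joint arm with a two-finger parallel gripper is mounted at the origin on the work surface. World frame = base frame: x ahead of the robot, y to its left, z up, the work surface at z = 0. Lengths are in mm, angles in rad, forces in N, time in s.
With the tool pointing down it reaches from about 350 to 875 mm from the base axis. Payload 4.2 kg.
Tool frame: the origin (TCP) lies midway between the tips of the shut fingers; the grasp point (between the pads) lies 19 mm behind it; y points along the fingers, x is the direction in which the jaws open and shut, and the axes are right-handed (so a half turn about y gives the same grasp; the last joint's range is limited). The gripper opens to 85 mm and grips with 20 to 120 N. Pads are 22 mm wide; open, the fingers measure 114 mm over their backs; the gripper's body (76 mm by 85 mm) begins 54 mm behind the grasp point. The pads swing forward as they close: fully open they stand 13 mm farther back than shut.
Start: joints at [1.47, 0.385, 0.008, 0, -1.194, -0.259], TCP at [220.021, 584.97, 231.312] pointing down, gripper open.
Joint ranges: [-3.14, 3.14], [-1.21, 2.06], [-1.07, 1.41], [-3.16, 2.05], [-2.99, -0.16], [-3.1, 3.1]. Speed limits (rad/s): [2.79, 2.79, 3.14, 3.14, 3.14, 3.14].

## Interface

Orientations are given as a unit quaternion [x, y, z, w].
In Python, from bench import read_state, get_image, job_done gives the robot as it stands.
- The arm moves only by the tool play_rows, never from a script. Its argument "series" is a list of rows, each a list of 7 numbers: the shift along the tool's x, y, z in m, then the turn, a rotation vector about the tool's x, y, z in rad, then the finger opening in m, from 0 to 0.0854. In form: [[x, y, z, wx, wy, wz, claw], ...]. A call has 1 to 10 rows; each row shifts and turns the pose as measured when the row begins, along the tool's axes as they then stand; what a row does not reach is not made up. A row lasts 1/10 s, in which the tool goes at most 50 mm and 8.59 degrees, less where a joint would pass 70% of its speed; a pose out of reach is approached as far as the arm can. A call with a gripper value outside its range is refused whole. The fingers move at their own pace and stop on an object; the grip force is fixed at half the most. Time passes only in rows, so rows that do not move let the fingers close. It gives the time, the measured TCP pose, the force and the opening at its end, in the units of the state.
- read_state(): the state, without advancing time (a new reading comes with each control period).
- get_image(name): name is "scene" or "top" or "wrist"; returns a dict with "color" (480x640x3 uint8, red, green, blue), "intrinsics" (3x3 intrinsics, pixels), "origin" and "orientation" of the camera in the world. Camera axes: x right, y down, z forward; pixel columns grow to the right and rows downward; lengths in mm; the calibration is good to about 2 mm. A picture is of the moment at which its call begins. There is no depth.
- job_done(): hands the job in, once; it reports no verdict.
The state is a dict: "clock": time; "joints": joint angles; "joint_vel": joint speeds; "joint_efforts": joint torques, N m; "position": TCP position; "ee_rot": TCP orientation; "contact_force": force on the tool from outside, world axes, zero at the start; "wrist_torque": the same for the moment, N m; "gripper_width": finger opening in mm.
Only numpy, scipy, OpenCV 4.12 (cv2) and the standard library are available. Lean on these libraries where they do the work, as an engineer would, in place of code of your own. Each camera call takes 0.05 s, during which the arm holds its last target. There are 200 camera calls.

## Task

The coffee is brewed: take the coffee pot by its handle, lift it off the coffee maker's hotplate and draw it out from under the brewing head. Carry it upright and set it down gently, without dropping it, in the middle of the round pot stand, whose height you will have to feel for, and let go. Do not shove the coffee maker or the stand, and leave everything else on the counter alone.

Things in the scene. Friction and masses are not known exactly. Their poses are not given: they have to be found in the camera images.
- pot: Coffee pot, loose, 0.3 to 0.7 kg: bellied glass, base radius 50 mm, largest radius 58 mm (20 to 60 mm above base), flat black lid, 122 mm tall. Origin: centre of its underside; z up; its handle points along its own -x, at the start within 0.3 rad of the maker's front. The weight hangs about 95 ahead of the handle bar, so the pot sags a little nose-down in the grip: grip firmly, 80 N or more.
- pot_grip (a point): Centre of the pot's upright handle bar, 100 mm from the pot's axis, 65 mm above its underside; axes as the pot's. The black D-shaped handle lies in the pot's x-z plane: bar 16 x 16 mm, from 23 to 108 above the base; a 16 wide top arm at 98 to 112 and a 14 wide bottom arm at 24 to 36 join it to the pot. Gap between bar and belly: 34 mm.
- maker: Coffee maker, white plastic, fixed, C-shaped in profile. Origin: centre of its underside; front faces its own -x; z up. Foot 260 x 170 x 33 mm (x -130 to 130 mm); tower at the back, x 45 to 130 mm; its top at z = 312 mm.
- maker_plate (a point): Centre of the hotplate's face, 37 mm above the counter; axes as the maker's. A raised lip, inner radius 62, outer 67, top 5 mm above the face, surrounds the pot, which stands on the face: lift it above the lip before drawing it out to the front. Its lid then has 46 mm of headroom under the head.
- maker_head (a point): Middle of the front lower edge of the brewing head (170 mm wide), 205 mm above the counter and 100 mm in front of the hotplate's centre; axes as the maker's. The head reaches out over the handle bar, so a gripper cannot come from straight above: come in from the front and above, tilted about 40 degrees. The pot is clear of the head once drawn about 165 mm to the front.
- stand: Pot stand, fixed: round cork plate of radius 70 mm on a steel foot of radius 55 mm. Origin: centre of the foot's underside, on the counter; z up. The foot telescopes and is stiff: the plate's top is anywhere from 20 to 50 mm above the counter, differently each time and not reported, so lower the pot until it touches. It does not sink under less than 100 N.
- tile: Bystander, fixed: a square terracotta tile 110 x 110 x 8 mm with the mug on it. It and the stand swap places. Origin: centre of its underside.
- mug: Bystander, loose, on the tile: white mug, radius 38 mm, 85 mm tall, with a handle. Origin: centre of its underside.
- salt: Bystander, loose: steel salt shaker, radius 20 mm, 73 mm tall. Origin: centre of its underside.
- pepper: Bystander, loose: brown glass pepper shaker, radius 20 mm, 73 mm tall. Origin: centre of its underside.
- jar: Bystander, loose: white jar with wooden lid, radius 42 mm, 110 mm tall. Origin: centre of its underside.
- spoon: Bystander, loose: wooden spoon lying on the counter.
Not all that is in view belongs to the job. Several things have the shape of the pot; the one meant has the colours described above.

How it is judged:
By the outcome, as a careful person would: the job done as asked, in the order asked, and still so for the second after the job is handed in, with the robot touching nothing.
It also fails if it takes over 53 s, if anything falls off the work surface, if the arm or the gripper's body presses on something with over 40 N, if the wrist force passes 120 N, or if a joint passes its speed limit or range.

## Working session

There is one attempt and no reset: what is moved stays moved. The work goes in short steps, Python scripts to look and compute and a tool call to move; the robot and the scene stay as the last step left them, time stands still between calls to the robot, and variables do not carry over. Pictures are saved under pics/ and viewed, about 8 in all and at most 12, crops included, and the job is handed in when it is done.

Besides the shell and the picture viewer there is one more tool, called after "Request:" as name([rows], argument=value, ...), one row to a line, values as JSON. play_rows: Moves the arm, as the interface text tells. Its arguments: {"type":"object","properties":{"series":{"type":"array","items":{"type":"array","items":{"type":"number"}}}},"required":["series"]}

```bash
mkdir -p pics
cat > h.py <<'E'
import numpy as np, cv2, json
from scipy.spatial.transform import Rotation as R
from bench import read_state, get_image, job_done
def grab(n,f=None):
    im=get_image(n)
    if f: cv2.imwrite('pics/'+f,cv2.cvtColor(np.asarray(im['color']),cv2.COLOR_RGB2BGR))
    return im
def ray(im,u,v):
    K=np.array(im['intrinsics']);d=R.from_quat(im['orientation']).apply(np.linalg.solve(K,[u,v,1])) if np.array(im['orientation']).size==4 else np.array(im['orientation'])@np.linalg.solve(K,[u,v,1])
    return np.array(im['origin']),d
def onz(im,u,v,z):
    o,d=ray(im,u,v);return o+d*(z-o[2])/d[2]
def proj(im,p):
    q=R.from_quat(im['orientation']).inv().apply(np.array(p)-im['origin']);k=np.array(im['intrinsics'])@q;return k[:2]/k[2]
E
python3 - <<'E'
from h import *
for n in('top','scene'):
    im=grab(n,n+'0.png');print(n,im['intrinsics'],im['origin'],im['orientation'])
s=read_state();print(s)
E
```

```text
top [[515.21194555   0.         327.07640405]
 [  0.         515.21194555 241.75769184]
 [  0.           0.           1.        ]] [ 350.14791241 -127.32783177 1312.66891875] [-0.70018325  0.71115565 -0.04118804  0.04800619]
scene [[545.39375075   0.         316.70592439]
 [  0.         545.39375075 239.42913458]
 [  0.           0.           1.        ]] [ 193.370323     -3.24876569 1154.88350982] [-0.58198458  0.79785514 -0.1279686   0.09135183]
{'clock': 0.1, 'joints': array([ 1.46959382e+00,  3.85480810e-01,  6.80060006e-03, -4.13023593e-04,
       -1.19399872e+00, -2.58539086e-01]), 'joint_vel': array([ 0.00011047, -0.00120565,  0.00243413,  0.0016609 ,  0.00063472,
       -0.00033975]), 'joint_efforts': array([-7.99387944e-04, -3.93318880e+01,  1.88930172e+01,  4.19797942e+00,
       -2.59636545e-03,  6.67228662e-06]), 'position': array([219.86406926, 584.51500522, 230.34845101]), 'ee_rot': array([ 0.40297314, -0.58099697,  0.58183307, -0.40190228]), 'contact_force': array([ 0.05322276,  0.05951402, -0.0498599 ]), 'wrist_torque': array([-0.06000541, -0.02304753, -0.01850473]), 'gripper_width': 85.5153071348217}
```

View pics/top0.png

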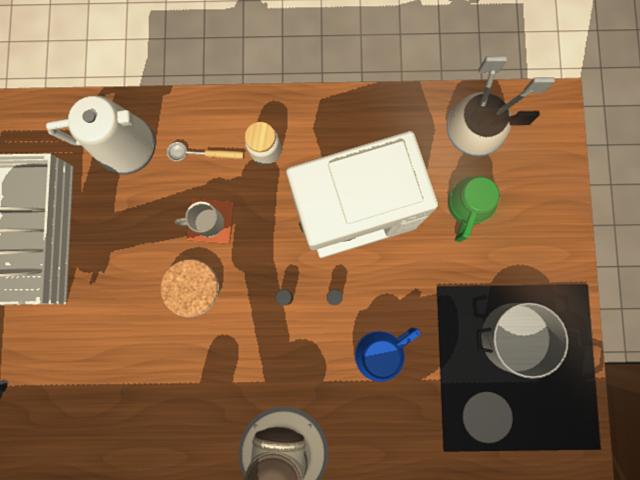

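View pics/scene0.png

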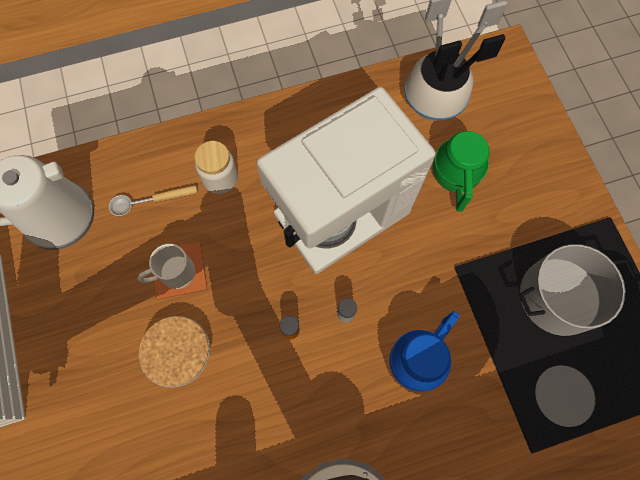

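The coffee maker stands at top (287..438, 132..248). In the scene view its open front and the black handle are on the left, near (290,235). The cork stand is at top (190,288), and the tile and mug are at (205,220). The two shakers are at (285,297) and (335,297), and the jar is at (263,145). The blue and green pots are decoys.

```bash
cat > m.py <<'E'
from h import *
from scipy.optimize import least_squares
T=grab('top');S=grab('scene')
def big(m,roi):
    z=np.zeros_like(m);x0,y0,x1,y1=roi;z[y0:y1,x0:x1]=m[y0:y1,x0:x1]
    z=cv2.morphologyEx(z,cv2.MORPH_CLOSE,np.ones((5,5)));z=cv2.morphologyEx(z,cv2.MORPH_OPEN,np.ones((5,5)))
    c,_=cv2.findContours(z,0,2);return max(c,key=cv2.contourArea)
hs=lambda im:cv2.cvtColor(np.asarray(im['color']),cv2.COLOR_RGB2HSV)
c=big(cv2.inRange(hs(T),(0,0,170),(180,60,255)),(270,115,450,260))
box=cv2.approxPolyDP(cv2.convexHull(c),6,True)[:,0];print('top maker',box.tolist())
for p in box: print(p,onz(T,*p,312).round())
c=big(cv2.inRange(hs(S),(0,0,140),(180,70,255)),(250,80,450,280))
box=cv2.approxPolyDP(cv2.convexHull(c),6,True)[:,0];print('scene maker',box.tolist())
for p in box: print(p,onz(S,*p,312).round(),onz(S,*p,33).round())
def tri(a,b):
    (o1,d1),(o2,d2)=a,b;d1=d1/np.linalg.norm(d1);d2=d2/np.linalg.norm(d2)
    t=np.linalg.lstsq(np.c_[d1,-d2],o2-o1,rcond=None)[0];p,q=o1+d1*t[0],o2+d2*t[1];return (p+q)/2,np.linalg.norm(p-q)
es=[]
for im,roi in((T,(155,255,225,322)),(S,(130,310,218,392))):
    h=hs(im);bg=cv2.inRange(h,(5,40,150),(25,165,255))
    e=cv2.fitEllipse(cv2.convexHull(big(bg,roi)));es.append(e);print(e)
    for z in(20,35,50):print(z,onz(im,*e[0],z).round(1))
print('stand tri',tri(ray(T,*es[0][0]),ray(S,*es[1][0])))
for n,uv,z in(('jar',(260,136),110),('mug',(206,215),93),('salt',(285,297),73),('pep',(335,297),73),('base',(283,450),0)):print(n,onz(T,*uv,z).round())
im=S['color'];print('o',proj(T,[0,0,0]))
s=read_state();print(R.from_quat(s['ee_rot']).as_matrix().round(2))
cv2.imwrite('pics/crop.png',cv2.resize(cv2.cvtColor(np.asarray(S['color'])[180:290,250:410],cv2.COLOR_RGB2BGR),None,fx=5,fy=5,interpolation=3))
E
python3 m.py
```

```text
top maker [[412, 132], [437, 206], [413, 229], [319, 256], [287, 169]]
[412 132] [ 697. -292.  312.]
[437 206] [ 545. -336.  312.]
[413 229] [ 500. -287.  312.]
[319 256] [ 449. -102.  312.]
[287 169] [625. -41. 312.]
scene maker [[383, 88], [434, 156], [407, 214], [314, 272], [257, 160]]
[383  88] [ 690. -290.  312.] [ 854. -385.   33.]
[434 156] [ 537. -327.  312.] [ 650. -435.   33.]
[407 214] [ 451. -246.  312.] [ 537. -326.   33.]
[314 272] [404. -69. 312.] [474. -91.  33.]
[257 160] [622. -37. 312.] [763. -48.  33.]
((188.4638671875, 288.9723815917969), (58.48306655883789, 61.8710823059082), 131.05540466308594)
20 [400.6 233.2  20. ]
35 [400. 229.  35.]
50 [399.4 224.9  50. ]
((173.4898223876953, 351.9345703125), (68.81997680664062, 72.8741226196289), 42.41753005981445)
20 [403.8 233.6  20. ]
35 [401.  230.5  35. ]
50 [398.3 227.3  50. ]
stand tri (array([400.30176382, 229.30669922,  36.87837311]), np.float64(1.66236746622595))
jar [763.  42. 110.]
mug [575. 174.  93.]
salt [376. -14.  73.]
pep [ 374. -134.   73.]
base [ 5. -0.  0.]
o [282.81187614 452.28181467]
[[-0.35 -0.    0.94]
 [-0.94 -0.   -0.35]
 [ 0.   -1.    0.  ]]
```

View pics/crop.png

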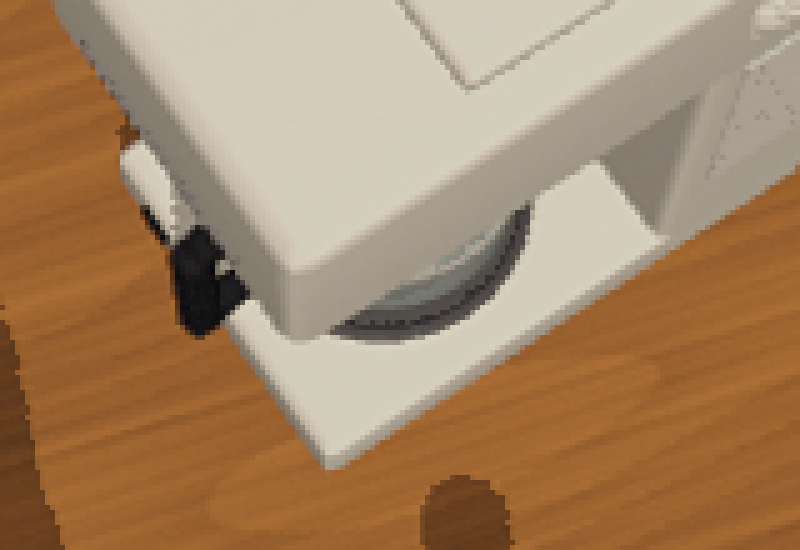

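The crop shows the black handle at about scene (289,234), just in front of the head. The glass pot's ring is visible under the head at about (335,235). I'll move to a viewpoint in front, already at the grasp tilt.

```bash
cat >> h.py <<'E'
def tool(psi,tilt):
    "tool rotation: horizontal heading psi of approach (rad), tilt from vertical"
    d=np.array([np.cos(psi),np.sin(psi),0]);y=np.sin(tilt)*d+[0,0,-np.cos(tilt)]
    x=np.cross([0,0,-1.],d);x=-x if 0 else x
    z=np.cross(x,y);return R.from_matrix(np.c_[x,y,z])
def plan(p,Rt,n,claw=.085,s=None):
    s=s or read_state();p0=np.array(s['position']);R0=R.from_quat(s['ee_rot']);rv=(R0.inv()*Rt).as_rotvec()
    out=[]
    for i in range(n):
        Ri=R0*R.from_rotvec(rv*i/n);d=Ri.inv().apply((np.array(p)-p0)/n)/1000
        out.append([round(float(v),4) for v in d]+[round(float(v),3) for v in rv/n]+[claw])
    print('dist',np.linalg.norm(np.array(p)-p0).round(1),'ang',np.degrees(np.linalg.norm(rv)).round(1))
    for i in range(0,n,10): print(json.dumps(out[i:i+10]))
E
python3 - <<'E'
from h import *
psi=np.arctan2(-.961,.276);print(psi,tool(psi,0).as_matrix().round(2))
plan([507,91,275],tool(psi,np.radians(45)),16)
E
```

```text
-1.2911228535695929 [[-0.96  0.    0.28]
 [-0.28 -0.   -0.96]
 [ 0.   -1.   -0.  ]]
dist 572.8 ang 68.7
[[0.0226, -0.0027, 0.0277, 0.045, 0.055, -0.023, 0.085], [0.021, -0.001, 0.0289, 0.045, 0.055, -0.023, 0.085], [0.0194, 0.0008, 0.0301, 0.045, 0.055, -0.023, 0.085], [0.0177, 0.0026, 0.031, 0.045, 0.055, -0.023, 0.085], [0.0159, 0.0045, 0.0318, 0.045, 0.055, -0.023, 0.085], [0.014, 0.0063, 0.0324, 0.045, 0.055, -0.023, 0.085], [0.012, 0.008, 0.0327, 0.045, 0.055, -0.023, 0.085], [0.01, 0.0098, 0.033, 0.045, 0.055, -0.023, 0.085], [0.008, 0.0115, 0.033, 0.045, 0.055, -0.023, 0.085], [0.0059, 0.0131, 0.0328, 0.045, 0.055, -0.023, 0.085]]
[[0.0038, 0.0147, 0.0324, 0.045, 0.055, -0.023, 0.085], [0.0016, 0.0162, 0.0319, 0.045, 0.055, -0.023, 0.085], [-0.0005, 0.0177, 0.0311, 0.045, 0.055, -0.023, 0.085], [-0.0026, 0.019, 0.0302, 0.045, 0.055, -0.023, 0.085], [-0.0047, 0.0203, 0.0291, 0.045, 0.055, -0.023, 0.085], [-0.0067, 0.0215, 0.0279, 0.045, 0.055, -0.023, 0.085]]
```

Request:
play_rows([
  [0.023,-0.003,0.028,0.045,0.055,-0.023,0.085],
  [0.021,-0.001,0.029,0.045,0.055,-0.023,0.085],
  [0.019,0.001,0.03,0.045,0.055,-0.023,0.085],
  [0.018,0.003,0.031,0.045,0.055,-0.023,0.085],
  [0.016,0.0045,0.032,0.045,0.055,-0.023,0.085],
  [0.014,0.006,0.032,0.045,0.055,-0.023,0.085],
  [0.012,0.008,0.033,0.045,0.055,-0.023,0.085],
  [0.01,0.01,0.033,0.045,0.055,-0.023,0.085],
  [0.008,0.0115,0.033,0.045,0.055,-0.023,0.085],
  [0.006,0.013,0.033,0.045,0.055,-0.023,0.085],
])

```text
clock: 1.2
position: [401.2, 264.3, 260.6]
ee_rot: [0.188, -0.47, 0.83, -0.236]
contact_force: [-0.3, 0.5, -0.0]
gripper_width: 85.3
```

Run:
```python
from h import *
s=read_state();print(s['joints'].round(2),s['position'])
plan([507,91,275],tool(-1.291,np.radians(45)),10)
```

```text
[ 1.15  0.21 -0.4   0.4  -1.33 -0.69] [401.18404757 264.34408492 260.57742247]
dist 203.6 ang 24.4
[[0.0013, 0.0088, 0.0183, 0.026, 0.032, -0.013, 0.085], [0.0006, 0.0093, 0.0181, 0.026, 0.032, -0.013, 0.085], [-0.0001, 0.0097, 0.0179, 0.026, 0.032, -0.013, 0.085], [-0.0007, 0.0102, 0.0176, 0.026, 0.032, -0.013, 0.085], [-0.0014, 0.0106, 0.0173, 0.026, 0.032, -0.013, 0.085], [-0.0021, 0.011, 0.017, 0.026, 0.032, -0.013, 0.085], [-0.0028, 0.0114, 0.0166, 0.026, 0.032, -0.013, 0.085], [-0.0034, 0.0118, 0.0162, 0.026, 0.032, -0.013, 0.085], [-0.0041, 0.0122, 0.0158, 0.026, 0.032, -0.013, 0.085], [-0.0047, 0.0125, 0.0154, 0.026, 0.032, -0.013, 0.085]]
```

Tracking is good.

Request:
play_rows([
  [0.001,0.009,0.018,0.026,0.032,-0.013,0.085],
  [0.0005,0.009,0.018,0.026,0.032,-0.013,0.085],
  [0,0.01,0.018,0.026,0.032,-0.013,0.085],
  [-0.001,0.01,0.0175,0.026,0.032,-0.013,0.085],
  [-0.0015,0.0105,0.017,0.026,0.032,-0.013,0.085],
  [-0.002,0.011,0.017,0.026,0.032,-0.013,0.085],
  [-0.003,0.0115,0.0165,0.026,0.032,-0.013,0.085],
  [-0.0035,0.012,0.016,0.026,0.032,-0.013,0.085],
  [-0.004,0.012,0.016,0.026,0.032,-0.013,0.085],
  [-0.005,0.0125,0.015,0.026,0.032,-0.013,0.085],
])

```text
clock: 2.2
position: [509.2, 81.7, 275.7]
ee_rot: [0.046, -0.373, 0.919, -0.121]
contact_force: [0.7, 0.3, -0.8]
gripper_width: 85.1
```

Run:
```python
from h import *
s=read_state();print(s['joints'].round(2),s['position'],R.from_quat(s['ee_rot']).as_matrix().round(2))
w=grab('wrist','w1.png');print(w['origin'],R.from_quat(w['orientation']).as_matrix().round(2),w['intrinsics'])
for p in([552,-65,205],[552,-65,102],[580,-161,37]):print(proj(w,p).round())
```

```text
[ 0.8   0.27 -0.5   0.69 -1.34 -0.89] [509.21800612  81.74438592 275.69320824] [[-0.97  0.19  0.18]
 [-0.26 -0.69 -0.67]
 [-0.   -0.7   0.72]]
[498.25455688 124.31759967 434.91357451] [[-0.97 -0.23  0.12]
 [-0.26  0.86 -0.44]
 [-0.   -0.45 -0.89]] [[373.41318206   0.         326.62250711]
 [  0.         373.41318206 243.16668732]
 [  0.           0.           1.        ]]
[323. 153.]
[325. 220.]
[323. 179.]
```

View pics/w1.png

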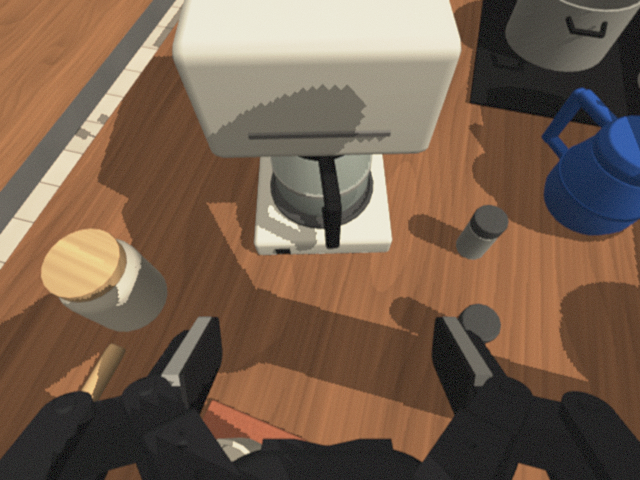

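Wrist view: the handle bar runs from about (328,158) to (333,245). The pot's dark ring spans columns 271 to 373, and the foot's front corners are near (256,250) and (391,248).

```bash
cat > k.py <<'E'
from h import *
w=grab('wrist');g=np.asarray(w['color']).max(2)
print('rows: handle dark cols')
for v in range(160,250,8):
    c=[u for u in range(312,352) if g[v,u]<60];print(v,(c[0],c[-1],len(c)) if c else None)
v=[y for y in range(150,262) if g[y,333]<60];print('bottom',v[0],v[-1])
for uv,z in(((256,247),33),((391,244),33),((271,187),42),((373,187),42),((322,187),42),((333,245),60)):print(uv,z,onz(w,*uv,z).round(1))
im=np.asarray(w['color'])[140:265,245:405];cv2.imwrite('pics/w1c.png',cv2.resize(cv2.cvtColor(im,cv2.COLOR_RGB2BGR),None,fx=4.7,fy=4.7,interpolation=0))
E
python3 k.py
```

```text
rows: handle dark cols
160 (312, 332, 21)
168 (318, 333, 16)
176 (320, 334, 15)
184 (321, 336, 16)
192 (322, 337, 16)
200 (323, 338, 16)
208 (322, 339, 18)
216 (321, 339, 19)
224 (312, 339, 22)
232 (325, 338, 14)
240 (325, 337, 13)
248 (326, 336, 11)
bottom 157 248
(256, 247) 33 [632.2 -48.7  33. ]
(391, 244) 33 [476.1 -93.5  33. ]
(271, 187) 42 [ 639.4 -130.7   42. ]
(373, 187) 42 [ 513.3 -163.5   42. ]
(322, 187) 42 [ 576.3 -147.1   42. ]
(333, 245) 60 [540.4 -61.3  60. ]
```

View pics/w1c.png

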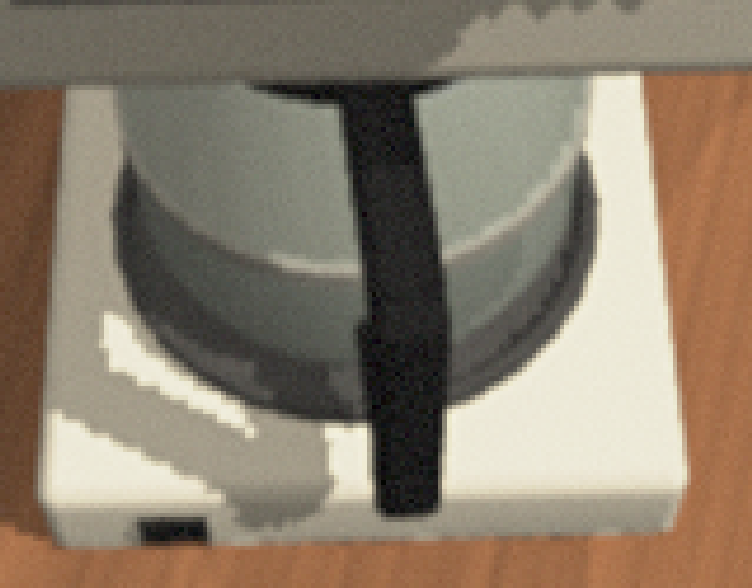

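Run:
```python
from h import *
w=grab('wrist')
for n,uv,z in(('botfront',(332,249.3),60),('topfront',(331.5,209),147),('lipfront',(320,229.6),42),('lipL',(269,187),42),('lipR',(372.7,185),42),('footL',(253.7,245.7),33),('footR',(391.2,242),33)):print(n,onz(w,*uv,z).round(1))
```

```text
botfront [539.7 -54.4  60. ]
topfront [540.6 -52.2 147. ]
lipfront [562.2 -84.8  42. ]
lipL [ 641.5 -128.2   42. ]
lipR [ 514.1 -164.9   42. ]
footL [634.9 -48.   33. ]
footR [476.  -94.9  33. ]
```

Run:
```python
from h import *
psi=-1.169;Rt=tool(psi,np.radians(45));a=Rt.as_matrix()[:,1];f=np.array([543.2,-60.7,102])+19*a;print(f,a)
plan(f-110*a,Rt,8)
```

```text
[548.45406682 -73.06506295  88.56497116] [ 0.27652983 -0.65079279 -0.70710678]
dist 137.3 ang 8.2
[[0.0016, 0.0169, -0.0025, -0.002, -0.013, 0.012, 0.085], [0.0018, 0.0169, -0.0025, -0.002, -0.013, 0.012, 0.085], [0.002, 0.0169, -0.0025, -0.002, -0.013, 0.012, 0.085], [0.0021, 0.0168, -0.0025, -0.002, -0.013, 0.012, 0.085], [0.0023, 0.0168, -0.0025, -0.002, -0.013, 0.012, 0.085], [0.0025, 0.0168, -0.0025, -0.002, -0.013, 0.012, 0.085], [0.0027, 0.0168, -0.0025, -0.002, -0.013, 0.012, 0.085], [0.0028, 0.0167, -0.0025, -0.002, -0.013, 0.012, 0.085]]
```

Request:
play_rows([
  [0.0015,0.017,-0.0025,-0.002,-0.013,0.012,0.085],
  [0.002,0.017,-0.0025,-0.002,-0.013,0.012,0.085],
  [0.002,0.017,-0.0025,-0.002,-0.013,0.012,0.085],
  [0.002,0.017,-0.0025,-0.002,-0.013,0.012,0.085],
  [0.0025,0.017,-0.0025,-0.002,-0.013,0.012,0.085],
  [0.0025,0.017,-0.0025,-0.002,-0.013,0.012,0.085],
  [0.0025,0.017,-0.0025,-0.002,-0.013,0.012,0.085],
  [0.003,0.0165,-0.0025,-0.002,-0.013,0.012,0.085],
  [0,0,0,0,0,0,0.085],
])

```text
clock: 3.25
position: [519.6, 4.8, 163.8]
ee_rot: [0.079, -0.379, 0.901, -0.194]
contact_force: [0.2, -0.4, -0.5]
gripper_width: 84.7
```

```bash
cat > a.py <<'E'
from h import *
psi=-1.169;Rt=tool(psi,np.radians(45));a=Rt.as_matrix()[:,1];f=np.array([543.2,-60.7,102])+19*a
w=grab('wrist','w2.png');s=read_state();print(s['position'],s['joints'].round(2))
g=np.asarray(w['color']).max(2)
for v in range(100,300,12):
    c=[u for u in range(300,360) if g[v,u]<55];print(v,(c[0],c[-1],len(c)) if c else None)
u=np.array([-np.cos(psi),-np.sin(psi),0])
for n,d,z in(('bot',8,-42),('top',8,45),('grip',0,0)):print(n,proj(w,np.array([543.2,-60.7,102])+u*d+[0,0,z]).round(1))
plan(f,Rt,10)
E
python3 a.py
```

```text
[520.63872609   5.83985909 164.78727498] [ 0.59  0.3  -0.84  1.04 -0.93 -1.03]
100 None
112 None
124 (300, 359, 60)
136 (328, 353, 26)
148 (328, 351, 24)
160 (328, 351, 15)
172 (327, 351, 17)
184 (326, 351, 22)
196 (326, 351, 23)
208 (325, 350, 19)
220 (325, 350, 26)
232 (325, 349, 25)
244 (327, 347, 21)
256 (327, 345, 19)
268 (328, 344, 17)
280 None
292 None
bot [335.  272.9]
top [337.8 215.5]
grip [336.3 238.8]
dist 113.2 ang 1.4
[[0.0008, 0.0113, 0.0006, 0.001, 0.001, -0.002, 0.085], [0.0007, 0.0113, 0.0006, 0.001, 0.001, -0.002, 0.085], [0.0007, 0.0113, 0.0006, 0.001, 0.001, -0.002, 0.085], [0.0007, 0.0113, 0.0006, 0.001, 0.001, -0.002, 0.085], [0.0007, 0.0113, 0.0006, 0.001, 0.001, -0.002, 0.085], [0.0006, 0.0113, 0.0006, 0.001, 0.001, -0.002, 0.085], [0.0006, 0.0113, 0.0006, 0.001, 0.001, -0.002, 0.085], [0.0006, 0.0113, 0.0005, 0.001, 0.001, -0.002, 0.085], [0.0006, 0.0113, 0.0005, 0.001, 0.001, -0.002, 0.085], [0.0005, 0.0113, 0.0005, 0.001, 0.001, -0.002, 0.085]]
```

View pics/w2.png

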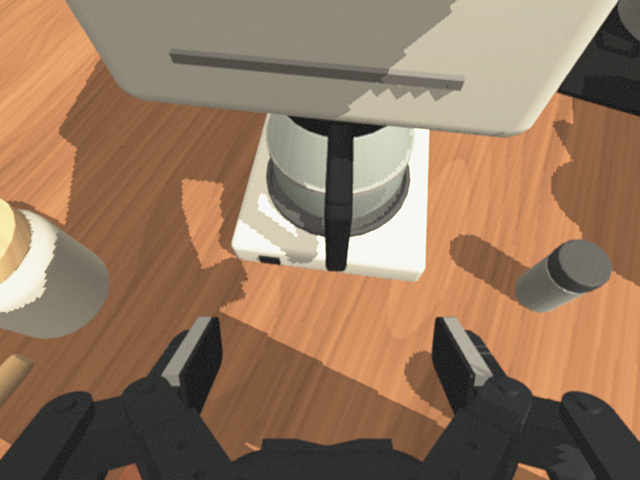

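The handle appears within 2 px of the prediction. I'll use a 50° tilt to keep the camera clear of the head.

Run:
```python
from h import *
psi=-1.169;Rt=tool(psi,np.radians(50));a=Rt.as_matrix()[:,1];f=np.array([543.2,-60.7,102])+19*a
print(f)
plan(f,Rt,10)
```

```text
[548.89199561 -74.0956964   89.78703542]
dist 113.2 ang 5.7
[[0.0008, 0.0113, 0.0008, 0.01, 0.001, -0.002, 0.085], [0.0007, 0.0113, 0.0007, 0.01, 0.001, -0.002, 0.085], [0.0007, 0.0113, 0.0006, 0.01, 0.001, -0.002, 0.085], [0.0007, 0.0113, 0.0005, 0.01, 0.001, -0.002, 0.085], [0.0007, 0.0113, 0.0004, 0.01, 0.001, -0.002, 0.085], [0.0006, 0.0113, 0.0002, 0.01, 0.001, -0.002, 0.085], [0.0006, 0.0113, 0.0001, 0.01, 0.001, -0.002, 0.085], [0.0006, 0.0113, 0.0, 0.01, 0.001, -0.002, 0.085], [0.0006, 0.0113, -0.0001, 0.01, 0.001, -0.002, 0.085], [0.0005, 0.0113, -0.0002, 0.01, 0.001, -0.002, 0.085]]
```

Request:
play_rows([
  [0.001,0.0113,0.001,0.01,0.001,-0.002,0.085],
  [0.001,0.0113,0.001,0.01,0.001,-0.002,0.085],
  [0.001,0.0113,0.0005,0.01,0.001,-0.002,0.085],
  [0.0005,0.0113,0.0005,0.01,0.001,-0.002,0.085],
  [0.0005,0.0113,0.0005,0.01,0.001,-0.002,0.085],
  [0.0005,0.0113,0,0.01,0.001,-0.002,0.085],
  [0.0005,0.0113,0,0.01,0.001,-0.002,0.085],
  [0.0005,0.0113,0,0.01,0.001,-0.002,0.085],
  [0.0005,0.0113,0,0.01,0.001,-0.002,0.085],
  [0,0,0,0,0,0,0.085],
])

```text
clock: 4.3
position: [562.0, -52.6, 108.3]
ee_rot: [0.057, -0.338, 0.918, -0.201]
contact_force: [-0.2, -0.5, -0.5]
gripper_width: 84.9
```

Run:
```python
from h import *
psi=-1.169;Rt=tool(psi,np.radians(50));a=Rt.as_matrix()[:,1];f=np.array([543.2,-60.7,102])+19*a
s=read_state();print(s['position'],s['contact_force'])
plan(f,Rt,2)
w=grab('wrist','w3.png')
```

```text
[562.00032031 -52.63685162 108.2995762 ] [-0.22229418 -0.46229567 -0.46563944]
dist 31.2 ang 2.1
[[0.0106, 0.0112, -0.0022, 0.001, -0.006, -0.017, 0.085], [0.0104, 0.0114, -0.0023, 0.001, -0.006, -0.017, 0.085]]
```

View pics/w3.png

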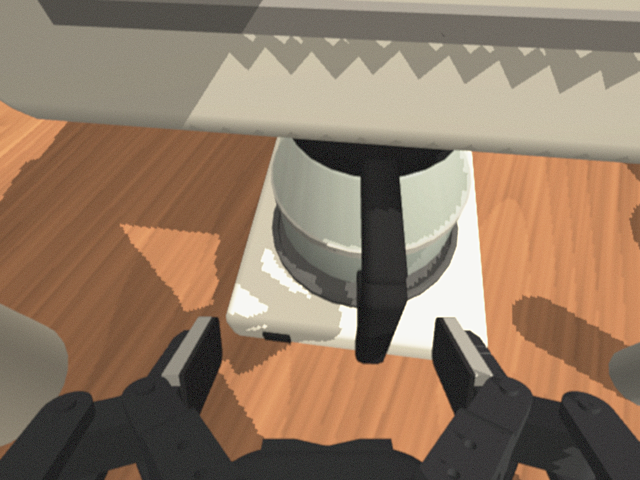

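The handle is between the fingers but off to the right, at column 382 against a centre of 327. The arm drifted about 20 mm sideways, so I'm checking the joints.

Run:
```python
from h import *
s=read_state();print(s['joints'].round(3),s['joint_vel'].round(3),s['position'])
print(R.from_quat(s['ee_rot']).as_matrix().round(3))
```

```text
[ 0.353  0.431 -0.906  1.468 -0.873 -1.308] [ 0.01  -0.015 -0.003 -0.006  0.003  0.   ] [562.35667455 -52.12199175 108.88920639]
[[-0.913  0.331  0.24 ]
 [-0.408 -0.69  -0.598]
 [-0.033 -0.643  0.765]]
```

Request:
play_rows([
  [0.006,0,-0.001,0,-0.002,-0.008,0.085],
  [0.006,0,-0.001,0,-0.002,-0.008,0.085],
  [0.006,0.002,-0.001,0,-0.002,-0.008,0.085],
  [0.003,0.002,0,0,-0.002,-0.006,0.085],
  [0,0,0,0,0,0,0.085],
])

```text
clock: 4.85
position: [543.5, -59.3, 106.0]
ee_rot: [0.064, -0.336, 0.92, -0.19]
contact_force: [0.1, -0.4, 0.9]
gripper_width: 85.1
```

```bash
cat > b.py <<'E'
from h import *
psi=-1.169;Rt=tool(psi,np.radians(50));a=Rt.as_matrix()[:,1];G=np.array([543.2,-60.7,102]);f=G+19*a
s=read_state();print(s['position'],s['contact_force'],s['joints'].round(2))
plan(f,Rt,1)
w=grab('wrist');g=np.asarray(w['color']).max(2);u=-np.array([np.cos(psi),np.sin(psi),0])
for n,d,z in(('bot',8,-42),('grip',8,0)):
    q=proj(w,G+u*d+[0,0,z]);v=int(q[1])-(8 if n=='bot' else 0);c=[k for k in range(270,400) if v<480 and g[v,k]<55];print(n,q.round(1),(c[0],c[-1],len(c)) if c else None)
E
python3 b.py
```

```text
[543.51938987 -59.28069631 105.95007584] [ 0.07015497 -0.43117706  0.87058124] [ 0.36  0.42 -0.94  1.44 -0.88 -1.31]
dist 22.6 ang 0.6
[[0.0011, 0.0224, -0.0022, 0.001, -0.006, -0.009, 0.085]]
bot [330.6 361.5] (318, 344, 27)
grip [330.6 337.8] (315, 346, 32)
```

Request:
play_rows([
  [0.001,0.006,-0.0005,0,-0.001,-0.002,0.085],
  [0.001,0.006,-0.0005,0,-0.001,-0.002,0.085],
  [0.001,0.006,-0.0005,0,-0.001,-0.002,0.085],
  [0.001,0.006,-0.0005,0,-0.001,-0.002,0.085],
  [0,0,0,0,0,0,0.085],
])

```text
clock: 5.4
position: [547.3, -78.3, 87.2]
ee_rot: [0.067, -0.336, 0.921, -0.187]
contact_force: [-0.3, -0.0, 0.1]
gripper_width: 85.0
```

```bash
python3 b.py
```

```text
[547.25060585 -78.25253956  87.22558681] [-0.31598611 -0.00848826  0.07149216] [ 0.29  0.46 -0.95  1.54 -0.86 -1.35]
dist 5.2 ang 0.1
[[-0.0031, -0.0041, -0.0001, 0.001, -0.002, 0.0, 0.085]]
bot [321.8 393.5] (307, 337, 31)
grip [320.5 373.8] (304, 339, 36)
```

Request:
play_rows([
  [-0.003,-0.003,0,0,-0.002,0,0.085],
  [0,0,0,0,0,0,0.04],
  [0,0,0,0,0,0,0.02],
  [0,0,0,0,0,0,0.0],
  [0,0,0,0,0,0,0.0],
  [0,0,0,0,0,0,0.0],
])

```text
clock: 6.05
position: [549.6, -74.0, 90.1]
ee_rot: [0.068, -0.335, 0.921, -0.188]
contact_force: [-2.0, 0.1, -0.4]
gripper_width: 15.0
```

Request:
play_rows([
  [0,0,0,0,0,0,0.0],
  [0,-0.002,0.0025,0,0,0,0.0],
  [0,-0.0032,0.0038,0,0,0,0.0],
  [0,-0.0032,0.0038,0,0,0,0.0],
  [0,-0.0032,0.0038,0,0,0,0.0],
  [0,-0.0032,0.0038,0,0,0,0.0],
  [0,0,0,0,0,0,0.0],
])

```text
clock: 6.75
position: [547.1, -72.9, 110.4]
ee_rot: [0.071, -0.341, 0.919, -0.187]
contact_force: [0.4, -0.1, -4.9]
gripper_width: 15.2
```

Run:
```python
from h import *
s=read_state();print(s['position'],s['contact_force'],s['wrist_torque'],s['gripper_width'],s['joints'].round(2))
print(R.from_quat(s['ee_rot']).as_matrix().round(3))
w=grab('wrist','w4.png');S=grab('scene')
A=cv2.cvtColor(np.asarray(w['color']),cv2.COLOR_RGB2BGR);B=cv2.cvtColor(np.asarray(S['color'])[130:330,180:450],cv2.COLOR_RGB2BGR)
B=cv2.resize(B,(400,296));A=cv2.resize(A,(400,300))[:296];cv2.imwrite('pics/c4.png',np.hstack([A,B]))
```

```text
[547.07079781 -72.92055397 110.35159271] [ 0.37941473 -0.05147864 -4.93095311] [2.62706932 1.06216316 0.03988352] 15.180817126727211 [ 0.33  0.41 -0.92  1.44 -0.87 -1.26]
[[-0.92   0.295  0.258]
 [-0.392 -0.698 -0.599]
 [ 0.003 -0.653  0.758]]
```

View pics/c4.png

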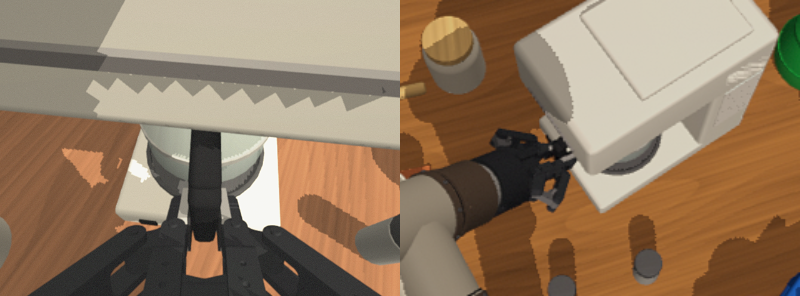

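Request:
play_rows([
  [0,-0.0026,0.003,0,0,0,0.0],
  [0,-0.0026,0.003,0,0,0,0.0],
  [0,-0.0026,0.003,0,0,0,0.0],
  [0,0,0,0,0,0,0.0],
  [0,0,0,0,0,0,0.0],
])

```text
clock: 7.35
position: [546.6, -73.1, 122.4]
ee_rot: [0.072, -0.341, 0.919, -0.187]
contact_force: [-1.1, -0.4, -4.1]
gripper_width: 15.0
```

Run:
```python
from h import *
s=read_state();print(s['position'],s['contact_force'],s['wrist_torque'])
w=grab('wrist','w5.png')
A=cv2.cvtColor(np.asarray(w['color'])[170:410,180:500],cv2.COLOR_RGB2BGR)
cv2.imwrite('pics/c5.png',cv2.resize(A,None,fx=2.4,fy=2.4))
```

```text
[546.60423542 -73.10482148 122.40096903] [-1.07058074 -0.44294656 -4.14869595] [ 2.72533119  1.17703471 -0.00815792]
```

View pics/c5.png

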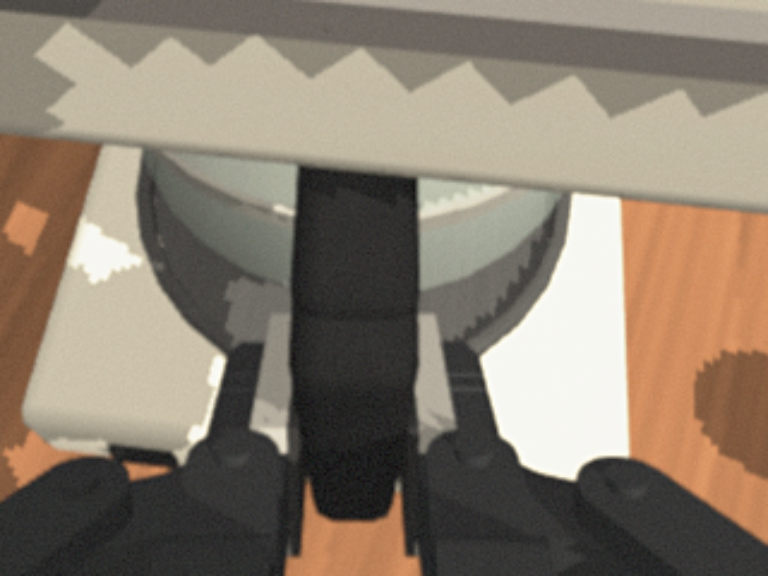

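The pot is lifted; the handle's front top edge is at wrist (328,301) and its bottom at (327,386). I'll work out the pitch from those two.

```bash
cat > pitch.py <<'E'
from h import *
import sys
def pitch(top,bot):
    w=grab('wrist');s=read_state();Rm=R.from_quat(s['ee_rot']).as_matrix();n=Rm[:,0];P=np.array(s['position'])
    def hit(uv):
        o,d=ray(w,*uv);return o+d*(n@(P-o))/(n@d)
    t,b=hit(top),hit(bot);h=np.cross(n,[0,0,1]);h/=np.linalg.norm(h)  # horizontal in-plane
    if h@Rm[:,1]<0:h=-h
    v=t-b;print('top',t.round(1),'bot',b.round(1),'len',np.linalg.norm(v).round(1),'nose-down deg',np.degrees(np.arctan2(v@h,v[2])).round(1))
if __name__=='__main__':
    a=list(map(float,sys.argv[1:]));pitch(a[:2],a[2:])
E
python3 pitch.py 328 301 327 386
```

```text
top [ 559.7 -104.7   57.4] bot [ 560.1 -110.3 -280.9] len 338.4 nose-down deg -0.9
```

```bash
cat > pitch.py <<'E'
from h import *
import sys
# handle corners projected for a range of nose-down angles, turning about the grasp point
def table(dz0=0):
    w=grab('wrist');s=read_state();Rm=R.from_quat(s['ee_rot']).as_matrix();P=np.array(s['position'])-19*Rm[:,1]
    h=np.array([Rm[0,1],Rm[1,1],0]);h/=np.linalg.norm(h);ax=np.cross([0,0,1],h)
    # positive turn about ax: z -> h = nose-down
    for deg in(-5,0,5,10,15,20):
        q=R.from_rotvec(ax*np.radians(deg));print(deg,[proj(w,P+q.apply(-8*h+np.array([0,0,z+dz0]))).round(0).tolist() for z in(47,43,-42)])
table(float(sys.argv[1]) if len(sys.argv)>1 else 0)
E
python3 pitch.py; python3 pitch.py 3
```

```text
-5 [[331.0, 344.0], [331.0, 347.0], [328.0, 378.0]]
0 [[331.0, 328.0], [331.0, 332.0], [328.0, 386.0]]
5 [[331.0, 312.0], [331.0, 318.0], [328.0, 394.0]]
10 [[331.0, 298.0], [331.0, 305.0], [328.0, 402.0]]
15 [[331.0, 284.0], [331.0, 293.0], [328.0, 410.0]]
20 [[331.0, 272.0], [331.0, 281.0], [328.0, 417.0]]
-5 [[331.0, 342.0], [331.0, 344.0], [328.0, 377.0]]
0 [[331.0, 324.0], [331.0, 329.0], [328.0, 385.0]]
5 [[331.0, 307.0], [331.0, 314.0], [328.0, 392.0]]
10 [[331.0, 291.0], [331.0, 299.0], [328.0, 400.0]]
15 [[331.0, 277.0], [331.0, 286.0], [328.0, 407.0]]
20 [[331.0, 264.0], [331.0, 274.0], [328.0, 414.0]]
```

Sag is about 6° nose-down, with no visible contact. I'll draw the pot out along the maker's front first, then level it.

Run:
```python
from h import *
s=read_state();p=np.array(s['position']);Rt=R.from_quat(s['ee_rot']);f=np.array([-.283,.959,0])
plan(p+f*100,Rt,10,0.0)
```

```text
dist 100.0 ang 0.0
[[-0.0012, -0.0075, -0.0065, 0.0, 0.0, 0.0, 0.0], [-0.0012, -0.0075, -0.0065, 0.0, 0.0, 0.0, 0.0], [-0.0012, -0.0075, -0.0065, 0.0, 0.0, 0.0, 0.0], [-0.0012, -0.0075, -0.0065, 0.0, 0.0, 0.0, 0.0], [-0.0012, -0.0075, -0.0065, 0.0, 0.0, 0.0, 0.0], [-0.0012, -0.0075, -0.0065, 0.0, 0.0, 0.0, 0.0], [-0.0012, -0.0075, -0.0065, 0.0, 0.0, 0.0, 0.0], [-0.0012, -0.0075, -0.0065, 0.0, 0.0, 0.0, 0.0], [-0.0012, -0.0075, -0.0065, 0.0, 0.0, 0.0, 0.0], [-0.0012, -0.0075, -0.0065, 0.0, 0.0, 0.0, 0.0]]
```

Request:
play_rows([
  [-0.0006,-0.0035,-0.003,0,0,0,0.0],
  [-0.0012,-0.0075,-0.0065,0,0,0,0.0],
  [-0.0012,-0.0075,-0.0065,0,0,0,0.0],
  [-0.0012,-0.0075,-0.0065,0,0,0,0.0],
  [-0.0012,-0.0075,-0.0065,0,0,0,0.0],
  [-0.0012,-0.0075,-0.0065,0,0,0,0.0],
])

```text
clock: 8.15
position: [530.3, -19.4, 121.4]
ee_rot: [0.072, -0.341, 0.919, -0.185]
contact_force: [0.5, -0.1, -4.9]
gripper_width: 15.1
```

Run:
```python
from h import *
s=read_state();p=np.array(s['position']);Rt=tool(-1.169,np.radians(49.5));f=np.array([-.283,.959,0])
print(p,s['contact_force'],s['wrist_torque'],s['joints'].round(2))
e=p-[546.6,-73.1,122.4];print('along',e@f,'side',e@[-.959,-.283,0],'up',e[2])
plan(np.array([546.6,-73.1,124])+f*180,Rt,10,0.0)
```

```text
[530.25612808 -19.44470415 121.43911266] [ 0.49789133 -0.06960223 -4.93587423] [ 2.66748051  1.08565633 -0.034573  ] [ 0.51  0.4  -0.9   1.23 -0.92 -1.22]
along 56.0807444736075 side 0.4893244502354156 up -0.9608873394894601
dist 123.9 ang 0.5
[[-0.0014, -0.0095, -0.0078, 0.001, 0.0, 0.001, 0.0], [-0.0014, -0.0095, -0.0078, 0.001, 0.0, 0.001, 0.0], [-0.0014, -0.0095, -0.0078, 0.001, 0.0, 0.001, 0.0], [-0.0014, -0.0095, -0.0078, 0.001, 0.0, 0.001, 0.0], [-0.0014, -0.0095, -0.0078, 0.001, 0.0, 0.001, 0.0], [-0.0015, -0.0095, -0.0078, 0.001, 0.0, 0.001, 0.0], [-0.0015, -0.0095, -0.0078, 0.001, 0.0, 0.001, 0.0], [-0.0015, -0.0095, -0.0078, 0.001, 0.0, 0.001, 0.0], [-0.0015, -0.0095, -0.0078, 0.001, 0.0, 0.001, 0.0], [-0.0015, -0.0095, -0.0078, 0.001, 0.0, 0.001, 0.0]]
```

Request:
play_rows([
  [-0.0014,-0.0095,-0.0078,0,0,0,0.0],
  [-0.0014,-0.0095,-0.0078,0,0,0,0.0],
  [-0.0014,-0.0095,-0.0078,0,0,0,0.0],
  [-0.0014,-0.0095,-0.0078,0,0,0,0.0],
  [-0.0014,-0.0095,-0.0078,0,0,0,0.0],
  [-0.0015,-0.0095,-0.0078,0,0,0,0.0],
  [-0.0015,-0.0095,-0.0078,0,0,0,0.0],
  [-0.0015,-0.0095,-0.0078,0,0,0,0.0],
  [-0.0015,-0.0095,-0.0078,0,0,0,0.0],
  [-0.0015,-0.0095,-0.0078,0,0,0,0.0],
])

```text
clock: 9.15
position: [494.5, 108.6, 124.9]
ee_rot: [0.07, -0.343, 0.918, -0.185]
contact_force: [-1.7, 0.1, -4.2]
gripper_width: 15.0
```

Run:
```python
from h import *
s=read_state();p=np.array(s['position']);f=np.array([-.283,.959,0]);e=p-[546.6,-73.1,122.4];print(p,'along',e@f,s['contact_force'],s['joints'].round(2))
Rt=R.from_quat(s['ee_rot']);plan(p+[0,0,60],Rt,10,0.0)
w=grab('wrist','w6.png')
```

```text
[494.53542631 108.61029779 124.91671191] along 188.99444993522707 [-1.72055326  0.14256772 -4.234602  ] [ 0.85  0.44 -0.77  0.9  -1.05 -1.2 ]
dist 60.0 ang 0.0
[[0.0, -0.0039, 0.0045, 0.0, 0.0, 0.0, 0.0], [0.0, -0.0039, 0.0045, 0.0, 0.0, 0.0, 0.0], [0.0, -0.0039, 0.0045, 0.0, 0.0, 0.0, 0.0], [0.0, -0.0039, 0.0045, 0.0, 0.0, 0.0, 0.0], [0.0, -0.0039, 0.0045, 0.0, 0.0, 0.0, 0.0], [0.0, -0.0039, 0.0045, 0.0, 0.0, 0.0, 0.0], [0.0, -0.0039, 0.0045, 0.0, 0.0, 0.0, 0.0], [0.0, -0.0039, 0.0045, 0.0, 0.0, 0.0, 0.0], [0.0, -0.0039, 0.0045, 0.0, 0.0, 0.0, 0.0], [0.0, -0.0039, 0.0045, 0.0, 0.0, 0.0, 0.0]]
```

View pics/w6.png

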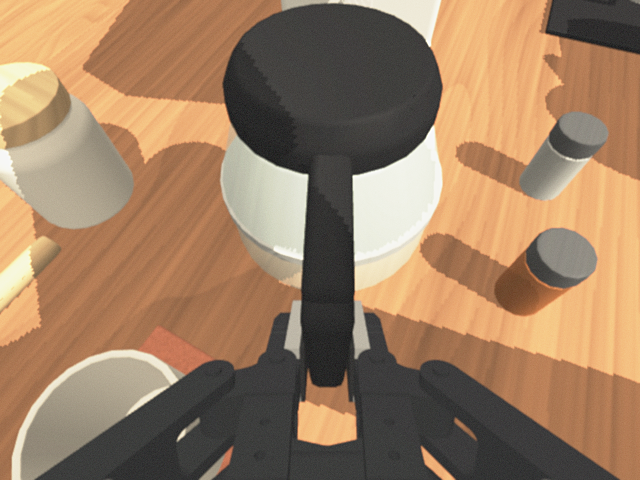

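The pot is out and clear of the head. The lid's top face is centred near (332,68) and the handle's front runs from row 300 to row 384. The mug is at the lower left, with clearance.

```bash
cat > t.py <<'E'
from h import *
import sys
w=grab('wrist');s=read_state();Rm=R.from_quat(s['ee_rot']).as_matrix();h=np.array([Rm[0,1],Rm[1,1],0]);h/=np.linalg.norm(h);ax=np.cross([0,0,1],h)
for g in(15,19,23):
  P=np.array(s['position'])-g*Rm[:,1]
  for deg in(0,4,8,12):
    q=R.from_rotvec(ax*np.radians(deg));print(g,deg,[proj(w,P+q.apply(x*h+np.array([0,0,z]))).round(0).tolist() for x,z in((100,57),(-8,45),(-8,-42))])
g=np.asarray(w['color']).max(2);print('dark col 270:',[v for v in range(0,200) if g[v,332]<70][:1])
E
python3 t.py
```

```text
15 0 [[330.0, 47.0], [331.0, 320.0], [329.0, 378.0]]
15 4 [[330.0, 58.0], [331.0, 309.0], [329.0, 384.0]]
15 8 [[330.0, 69.0], [331.0, 298.0], [329.0, 390.0]]
15 12 [[330.0, 80.0], [331.0, 288.0], [329.0, 396.0]]
19 0 [[330.0, 46.0], [331.0, 328.0], [329.0, 384.0]]
19 4 [[330.0, 57.0], [331.0, 316.0], [329.0, 390.0]]
19 8 [[330.0, 68.0], [331.0, 305.0], [329.0, 396.0]]
19 12 [[330.0, 79.0], [331.0, 294.0], [329.0, 402.0]]
23 0 [[330.0, 44.0], [332.0, 336.0], [329.0, 390.0]]
23 4 [[330.0, 55.0], [332.0, 324.0], [329.0, 396.0]]
23 8 [[330.0, 67.0], [331.0, 312.0], [329.0, 403.0]]
23 12 [[330.0, 79.0], [331.0, 301.0], [329.0, 409.0]]
dark col 270: [4]
```

Request:
play_rows([
  [0,-0.004,0.0045,0,0,0,0.0],
  [0,-0.004,0.0045,0,0,0,0.0],
  [0,-0.004,0.0045,0.015,0,0,0.0],
  [0,-0.004,0.0045,0.02,0,0,0.0],
  [0,-0.004,0.0045,0.02,0,0,0.0],
  [0,-0.004,0.0045,0.02,0,0,0.0],
  [0,-0.004,0.0045,0.02,0,0,0.0],
  [0,-0.004,0.0045,0,0,0,0.0],
  [0,0,0,0,0,0,0.0],
])

```text
clock: 10.15
position: [493.8, 110.5, 177.7]
ee_rot: [0.06, -0.295, 0.935, -0.188]
contact_force: [-0.3, 0.4, -4.2]
gripper_width: 14.9
```

```bash
cat > go.py <<'E'
from h import *
import sys
psi=-1.169;base=float(sys.argv[1]);n=int(sys.argv[2]);tilt=float(sys.argv[3]) if len(sys.argv)>3 else 55.5
s=read_state();Rm=R.from_quat(s['ee_rot']).as_matrix();a=Rm[:,1];print('tilt',np.degrees(np.arccos(-a[2])).round(1),'psi',np.arctan2(a[1],a[0]).round(3),'xz',Rm[2,0].round(3))
h=np.array([a[0],a[1],0]);h/=np.linalg.norm(h);P=np.array(s['position'])-14*a
print('pos',s['position'],'pot axis',(P+100*h).round(1),'base',(P[2]-65).round(1),'F',s['contact_force'].round(2),'T',s['wrist_torque'].round(2),'q',s['joints'].round(2))
Rt=tool(psi,np.radians(tilt));a=Rt.as_matrix()[:,1];h=np.array([np.cos(psi),np.sin(psi),0])
plan(np.array([400.3,229.5,base+65])-100*h+14*a,Rt,n,0.0)
E
python3 go.py 110 14
```

```text
tilt 54.9 psi -1.174 xz 0.001
pos [493.78079543 110.5306889  177.65483255] pot axis [528.   28.9 185.7] base 120.7 F [-0.27  0.37 -4.18] T [2.9  1.16 0.08] q [ 0.89  0.4  -0.73  0.88 -1.21 -1.16]
dist 238.1 ang 0.6
[[0.0029, -0.0133, -0.0102, 0.001, -0.0, 0.0, 0.0], [0.0029, -0.0133, -0.0102, 0.001, -0.0, 0.0, 0.0], [0.0029, -0.0133, -0.0102, 0.001, -0.0, 0.0, 0.0], [0.0029, -0.0133, -0.0102, 0.001, -0.0, 0.0, 0.0], [0.0029, -0.0133, -0.0102, 0.001, -0.0, 0.0, 0.0], [0.0029, -0.0133, -0.0102, 0.001, -0.0, 0.0, 0.0], [0.0029, -0.0133, -0.0102, 0.001, -0.0, 0.0, 0.0], [0.0029, -0.0133, -0.0102, 0.001, -0.0, 0.0, 0.0], [0.0029, -0.0133, -0.0102, 0.001, -0.0, 0.0, 0.0], [0.0028, -0.0133, -0.0102, 0.001, -0.0, 0.0, 0.0]]
[[0.0028, -0.0133, -0.0101, 0.001, -0.0, 0.0, 0.0], [0.0028, -0.0134, -0.0101, 0.001, -0.0, 0.0, 0.0], [0.0028, -0.0134, -0.0101, 0.001, -0.0, 0.0, 0.0], [0.0028, -0.0134, -0.0101, 0.001, -0.0, 0.0, 0.0]]
```

Request:
play_rows([
  [0.0015,-0.007,-0.005,0,0,0,0.0],
  [0.003,-0.0133,-0.0102,0,0,0,0.0],
  [0.003,-0.0133,-0.0102,0,0,0,0.0],
  [0.003,-0.0133,-0.0102,0,0,0,0.0],
  [0.003,-0.0133,-0.0102,0,0,0,0.0],
  [0.003,-0.0133,-0.0102,0,0,0,0.0],
  [0.003,-0.0133,-0.0102,0,0,0,0.0],
  [0.003,-0.0133,-0.0102,0,0,0,0.0],
  [0.003,-0.0133,-0.0102,0,0,0,0.0],
  [0.003,-0.0133,-0.0102,0,0,0,0.0],
])

```text
clock: 11.15
position: [399.8, 253.8, 170.2]
ee_rot: [0.06, -0.298, 0.934, -0.186]
contact_force: [0.1, -0.7, -4.4]
gripper_width: 15.3
```

```bash
python3 go.py 100 7
```

```text
tilt 54.6 psi -1.178 xz 0.002
pos [399.78979013 253.77425096 170.22919947] pot axis [433.7 171.9 178.3] base 113.3 F [ 0.08 -0.74 -4.39] T [2.85 1.19 0.05] q [ 1.24  0.48 -0.56  0.58 -1.38 -1.22]
dist 67.8 ang 1.0
[[0.0014, -0.0066, -0.007, 0.002, -0.0, 0.001, 0.0], [0.0013, -0.0066, -0.007, 0.002, -0.0, 0.001, 0.0], [0.0013, -0.0066, -0.007, 0.002, -0.0, 0.001, 0.0], [0.0013, -0.0066, -0.0069, 0.002, -0.0, 0.001, 0.0], [0.0013, -0.0066, -0.0069, 0.002, -0.0, 0.001, 0.0], [0.0013, -0.0067, -0.0069, 0.002, -0.0, 0.001, 0.0], [0.0013, -0.0067, -0.0069, 0.002, -0.0, 0.001, 0.0]]
```

Request:
play_rows([
  [0.0013,-0.0066,-0.007,0.002,0,0.001,0.0],
  [0.0013,-0.0066,-0.007,0.002,0,0.001,0.0],
  [0.0013,-0.0066,-0.007,0.002,0,0.001,0.0],
  [0.0013,-0.0066,-0.007,0.002,0,0.001,0.0],
  [0.0013,-0.0066,-0.007,0.002,0,0.001,0.0],
  [0.0013,-0.0066,-0.007,0.002,0,0.001,0.0],
  [0,0,0,0,0,0,0.0],
])

```text
clock: 11.85
position: [367.7, 308.9, 156.9]
ee_rot: [0.058, -0.293, 0.935, -0.191]
contact_force: [0.7, 0.2, -4.6]
gripper_width: 15.3
```

```bash
python3 go.py 62 8; python3 t.py
python3 - <<'E'
from h import *
w=grab('wrist');T=grab('top')
A=cv2.resize(cv2.cvtColor(np.asarray(w['color']),cv2.COLOR_RGB2BGR),(480,360));B=cv2.resize(cv2.cvtColor(np.asarray(T['color'])[200:380,110:270],cv2.COLOR_RGB2BGR),(320,360))
cv2.imwrite('pics/c7.png',np.hstack([A,B]))
print('stand proj top',proj(T,[400.3,229.5,37]).round(1),'lid centre pred',proj(T,[400.3,229.5,222]).round(1))
E
```

```text
tilt 55.3 psi -1.168 xz -0.002
pos [367.65962148 308.94388785 156.88429826] pot axis [402.4 227.5 164.9] base 99.9 F [ 0.72  0.23 -4.61] T [2.93 1.22 0.03] q [ 1.33  0.55 -0.47  0.52 -1.43 -1.25]
dist 37.9 ang 0.3
[[0.0001, 0.0024, -0.0041, 0.001, -0.0, -0.0, 0.0], [0.0001, 0.0024, -0.0041, 0.001, -0.0, -0.0, 0.0], [0.0001, 0.0024, -0.0041, 0.001, -0.0, -0.0, 0.0], [0.0001, 0.0024, -0.0041, 0.001, -0.0, -0.0, 0.0], [0.0001, 0.0024, -0.0041, 0.001, -0.0, -0.0, 0.0], [0.0001, 0.0024, -0.0041, 0.001, -0.0, -0.0, 0.0], [0.0001, 0.0024, -0.0041, 0.001, -0.0, -0.0, 0.0], [0.0001, 0.0024, -0.0041, 0.001, -0.0, -0.0, 0.0]]
15 0 [[329.0, 65.0], [330.0, 303.0], [329.0, 388.0]]
15 4 [[329.0, 76.0], [330.0, 292.0], [329.0, 394.0]]
15 8 [[329.0, 87.0], [330.0, 282.0], [329.0, 400.0]]
15 12 [[329.0, 98.0], [330.0, 273.0], [329.0, 406.0]]
19 0 [[329.0, 64.0], [330.0, 310.0], [329.0, 394.0]]
19 4 [[329.0, 75.0], [330.0, 299.0], [329.0, 400.0]]
19 8 [[329.0, 86.0], [330.0, 288.0], [329.0, 406.0]]
19 12 [[329.0, 98.0], [330.0, 279.0], [329.0, 413.0]]
23 0 [[329.0, 62.0], [331.0, 317.0], [329.0, 400.0]]
23 4 [[329.0, 74.0], [331.0, 306.0], [329.0, 407.0]]
23 8 [[329.0, 86.0], [330.0, 295.0], [329.0, 413.0]]
23 12 [[329.0, 97.0], [330.0, 285.0], [329.0, 419.0]]
dark col 270: [4]
stand proj top [188.1 288.8] lid centre pred [163.8 285.8]
```

View pics/c7.png

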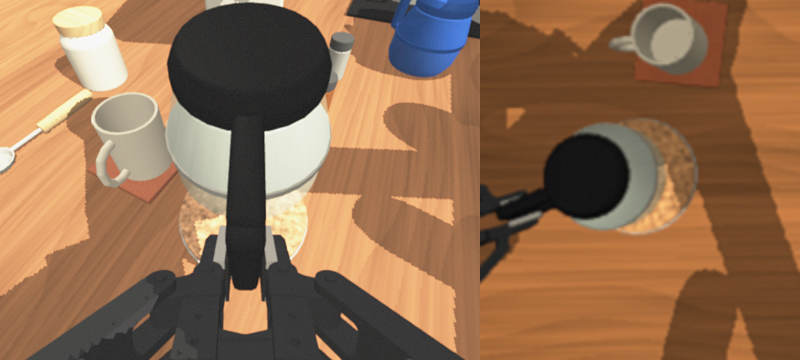

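Wrist: handle rows of about 304 and 386 mean the pot is level. In the top view the lid is near (164,288), over the stand. I'll refine the lid centre with a mask and continue.

```bash
cat > lid.py <<'E'
from h import *
T=grab('top');g=np.asarray(T['color']).max(2)
m=(g<60).astype(np.uint8)*255;z=np.zeros_like(m);z[250:330,130:215]=m[250:330,130:215]
z=cv2.morphologyEx(z,cv2.MORPH_OPEN,cv2.getStructuringElement(2,(21,21)))
c=max(cv2.findContours(z,0,2)[0],key=cv2.contourArea);e=cv2.fitEllipse(c);print(e)
s=read_state();a=R.from_quat(s['ee_rot']).as_matrix()[:,1];zt=s['position'][2]-14*a[2]+57
print('lid centre xy',onz(T,*e[0],zt).round(1),onz(T,*e[0],zt-10).round(1),'r mm',np.mean(e[1])/2*(T['origin'][2]-zt)/515)
E
python3 lid.py
```

```text
((162.59201049804688, 287.7489929199219), (41.01364517211914, 42.935813903808594), 59.48610305786133)
lid centre xy [396.1 231.8 222.3] [396.5 235.  212.3] r mm 44.43331821724415
```

Request:
play_rows([
  [0,0.002,-0.0035,0.001,0,0,0.0],
  [0,0.0024,-0.004,0,0,0,0.0],
  [0,0.0024,-0.004,0,0,0,0.0],
  [0,0.0024,-0.004,0,0,0,0.0],
  [0,0.0024,-0.004,0,0,0,0.0],
  [0,0.0024,-0.004,0,0,0,0.0],
  [0,0.0024,-0.004,0,0,0,0.0],
  [0,0,0,0,0,0,0.0],
])

```text
clock: 12.85
position: [367.6, 307.8, 122.6]
ee_rot: [0.058, -0.292, 0.936, -0.189]
contact_force: [-0.5, -0.2, -3.9]
gripper_width: 14.9
```

```bash
python3 lid.py; python3 go.py 55 4
```

```text
((167.46238708496094, 288.5296630859375), (39.487648010253906, 41.69058609008789), 59.20854949951172)
lid centre xy [395.7 232.4 187.8] [396.1 235.6 177.8] r mm 44.32723280632733
tilt 55.4 psi -1.172 xz -0.002
pos [367.70742983 307.95443228 122.85660178] pot axis [402.1 226.4 130.8] base 65.8 F [-0.81 -1.12 -3.58] T [2.93 1.23 0.01] q [ 1.33  0.59 -0.49  0.52 -1.37 -1.29]
dist 11.4 ang 0.3
[[0.0002, 0.0008, -0.0027, 0.001, -0.001, 0.001, 0.0], [0.0002, 0.0008, -0.0027, 0.001, -0.001, 0.001, 0.0], [0.0002, 0.0008, -0.0027, 0.001, -0.001, 0.001, 0.0], [0.0002, 0.0008, -0.0027, 0.001, -0.001, 0.001, 0.0]]
```

```bash
cat > lid2.py <<'E'
from h import *
from scipy.optimize import least_squares
def lid(im,p):
    g=np.asarray(im['color']).max(2);u,v=proj(im,p).astype(int);m=(g<60).astype(np.uint8)*255;z=np.zeros_like(m);r=45
    z[max(v-r,0):v+r,max(u-r,0):u+r]=m[max(v-r,0):v+r,max(u-r,0):u+r]
    z=cv2.morphologyEx(z,cv2.MORPH_OPEN,cv2.getStructuringElement(2,(21,21)))
    c=max(cv2.findContours(z,0,2)[0],key=cv2.contourArea);return cv2.fitEllipse(c)
def run(p):
    T,S=grab('top'),grab('scene');es=[lid(T,p),lid(S,p)];print(es)
    r=least_squares(lambda q:np.r_[proj(T,q)-es[0][0],proj(S,q)-es[1][0]],p);print('lid 3d',r.x.round(1),'res px',r.fun.round(1))
import sys;run(list(map(float,sys.argv[1:])))
E
python3 lid2.py 398 230 185
```

```text
[((167.36985778808594, 288.44268798828125), (39.75693893432617, 41.774688720703125), 62.86540603637695), ((150.65921020507812, 345.99835205078125), (50.16626739501953, 53.90682601928711), 46.36823654174805)]
lid 3d [396.6 236.1 178.9] res px [-0.3 -0.1  0.2  0. ]
```

Request:
play_rows([
  [0,0.0021,-0.0022,0,0,0,0.0],
  [0,0.0021,-0.0022,0,0,0,0.0],
  [0,0.0021,-0.0022,0,0,0,0.0],
  [0,0.0021,-0.0022,0,0,0,0.0],
  [0,0.0021,-0.0022,0,0,0,0.0],
  [0,0,0,0,0,0,0.0],
])

```text
clock: 13.6
position: [368.9, 306.1, 107.4]
ee_rot: [0.057, -0.293, 0.936, -0.189]
contact_force: [-0.1, 0.4, -3.8]
gripper_width: 15.4
```

```bash
python3 go.py 40 4; python3 lid2.py 398 230 165
```

```text
tilt 55.3 psi -1.17 xz -0.003
pos [368.92739303 306.05868388 107.3760263 ] pot axis [403.4 224.6 115.4] base 50.4 F [-0.05  0.41 -3.81] T [2.91 1.22 0.04] q [ 1.33  0.61 -0.51  0.53 -1.34 -1.3 ]
dist 11.8 ang 0.4
[[0.0003, 0.0003, -0.0029, 0.001, -0.001, 0.0, 0.0], [0.0003, 0.0003, -0.0029, 0.001, -0.001, 0.0, 0.0], [0.0003, 0.0003, -0.0029, 0.001, -0.001, 0.0, 0.0], [0.0003, 0.0003, -0.0029, 0.001, -0.001, 0.0, 0.0]]
[((170.5403289794922, 288.19146728515625), (38.977142333984375, 41.205055236816406), 62.14713668823242), ((154.12469482421875, 346.1081237792969), (49.11186218261719, 52.993125915527344), 46.62161636352539)]
lid 3d [397.7 234.  163.5] res px [-0.3 -0.1  0.3  0.1]
```

Request:
play_rows([
  [0,0.0012,-0.0017,0,0,0,0.0],
  [0,0.0012,-0.0017,0,0,0,0.0],
  [0,0.0012,-0.0017,0,0,0,0.0],
  [0,0,0,0,0,0,0.0],
])

```text
clock: 14.1
position: [369.1, 306.6, 101.1]
ee_rot: [0.057, -0.293, 0.935, -0.19]
contact_force: [-0.6, 0.3, -5.0]
gripper_width: 15.4
```

```bash
python3 go.py 40 4|sed -n 2p
```

```text
pos [369.13636581 306.57572512 101.13679318] pot axis [403.7 225.1 109.1] base 44.1 F [-0.62  0.29 -4.98] T [2.95 1.26 0.01] q [ 1.33  0.62 -0.51  0.53 -1.33 -1.31]
```

Request:
play_rows([
  [0,0.0012,-0.0017,0,0,0,0.0],
  [0,0.0012,-0.0017,0,0,0,0.0],
  [0,0,0,0,0,0,0.0],
])

```text
clock: 14.4
position: [369.2, 306.6, 96.6]
ee_rot: [0.057, -0.293, 0.935, -0.19]
contact_force: [0.1, -0.4, -4.4]
gripper_width: 15.5
```

Request:
play_rows([
  [0,0.0012,-0.0017,0,0,0,0.0],
  [0,0,0,0,0,0,0.0],
])

```text
clock: 14.6
position: [369.2, 306.6, 94.3]
ee_rot: [0.057, -0.293, 0.935, -0.19]
contact_force: [-1.4, 0.1, -5.3]
gripper_width: 15.0
```

Request:
play_rows([
  [0,0.0012,-0.0017,0,0,0,0.0],
  [0,0,0,0,0,0,0.0],
])

```text
clock: 14.8
position: [369.3, 306.7, 92.1]
ee_rot: [0.057, -0.293, 0.935, -0.19]
contact_force: [-0.4, 0.2, -4.6]
gripper_width: 15.4
```

Request:
play_rows([
  [0,0.001,-0.0013,0,0,0,0.0],
  [0,0,0,0,0,0,0.0],
])

```text
clock: 15.0
position: [369.4, 306.7, 90.5]
ee_rot: [0.057, -0.293, 0.935, -0.19]
contact_force: [0.6, -0.0, -4.1]
gripper_width: 15.3
```

Request:
play_rows([
  [0,0.001,-0.0013,0,0,0,0.0],
  [0,0,0,0,0,0,0.0],
])

```text
clock: 15.2
position: [369.5, 306.8, 90.3]
ee_rot: [0.056, -0.292, 0.936, -0.19]
contact_force: [0.3, -0.1, -3.2]
gripper_width: 15.2
```

```bash
python3 go.py 40 4|sed -n 2p; python3 lid2.py 398 230 150
python3 - <<'E'
from h import *
S=grab('scene');w=grab('wrist')
A=cv2.resize(cv2.cvtColor(np.asarray(w['color']),cv2.COLOR_RGB2BGR),(480,360));B=cv2.resize(cv2.cvtColor(np.asarray(S['color'])[280:420,90:240],cv2.COLOR_RGB2BGR),(320,299));B=cv2.copyMakeBorder(B,0,61,0,0,0)
cv2.imwrite('pics/c8.png',np.hstack([A,B]))
E
```

```text
pos [369.49704712 306.76388064  90.29662859] pot axis [404.2 225.4  98.2] base 33.2 F [ 0.29 -0.11 -3.19] T [ 2.54  1.18 -0.19] q [ 1.33  0.64 -0.52  0.54 -1.31 -1.33]
[((172.6389617919922, 288.25885009765625), (38.65226364135742, 39.86247634887695), 52.883541107177734), ((156.30711364746094, 347.26324462890625), (48.50214767456055, 51.90789031982422), 44.7858772277832)]
lid 3d [398.2 235.1 145. ] res px [-0.3 -0.1  0.3  0.1]
```

View pics/c8.png

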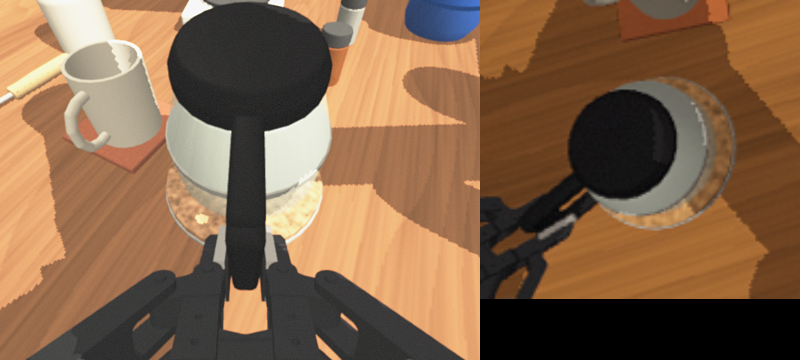

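The pot has just touched: z stopped falling, and the load dropped. The base sits inside the cork rim on all visible sides. I'll lower a little more so the weight transfers.

Request:
play_rows([
  [0,0.0006,-0.0008,0,0,0,0.0],
  [0,0.0006,-0.0008,0,0,0,0.0],
])

```text
clock: 15.6
position: [369.6, 307.0, 89.8]
ee_rot: [0.056, -0.291, 0.936, -0.191]
contact_force: [-5.2, 2.4, 3.8]
gripper_width: 14.9
```

Request:
play_rows([
  [0,0.0009,-0.0013,0,0,0,0.0],
  [0,0.0009,-0.0013,0,0,0,0.0],
])

```text
clock: 15.8
position: [369.6, 307.3, 89.5]
ee_rot: [0.055, -0.289, 0.936, -0.191]
contact_force: [-5.4, 3.1, 5.6]
gripper_width: 15.1
```

```bash
python3 go.py 40 4|sed -n 1,2p; python3 t.py | sed -n 1,3p; python3 lid2.py 398 230 150
```

```text
tilt 55.8 psi -1.165 xz -0.008
pos [369.56868035 307.32702111  89.49455169] pot axis [404.5 226.1  97.4] base 32.4 F [-5.4   3.14  5.65] T [ 0.67  1.33 -1.28] q [ 1.33  0.65 -0.52  0.54 -1.31 -1.33]
15 0 [[327.0, 68.0], [329.0, 304.0], [329.0, 391.0]]
15 4 [[327.0, 79.0], [329.0, 293.0], [329.0, 397.0]]
15 8 [[327.0, 90.0], [329.0, 283.0], [329.0, 403.0]]
[((171.96368408203125, 288.57928466796875), (38.71327209472656, 40.140663146972656), 54.14656448364258), ((155.67822265625, 347.7857360839844), (48.303627014160156, 52.17835998535156), 43.06503677368164)]
lid 3d [397.4 236.1 146.2] res px [-0.3 -0.1  0.2  0. ]
```

Request:
play_rows([
  [0,-0.0006,0.0008,0,0,0,0.0],
  [0,0,0,0,0,0,0.0],
])

```text
clock: 16.15
position: [369.4, 307.5, 90.0]
ee_rot: [0.055, -0.29, 0.936, -0.191]
contact_force: [-1.5, 1.9, -0.5]
gripper_width: 15.2
```

Request:
play_rows([
  [0,-0.0012,0.0017,0,0,0,0.0],
  [0,-0.0012,0.0017,0,0,0,0.0],
  [0,0.0017,0.0012,0,0,0,0.0],
  [0,0.0017,0.0012,0,0,0,0.0],
  [0,0,0,0,0,0,0.0],
])

```text
clock: 16.65
position: [371.2, 303.1, 91.8]
ee_rot: [0.056, -0.292, 0.936, -0.191]
contact_force: [-1.2, 0.6, -4.8]
gripper_width: 15.3
```

```bash
python3 go.py 40 4|sed -n 1,2p; python3 lid2.py 398 230 150
python3 - <<'E'
from h import *
w=grab('wrist');g=np.asarray(w['color']).max(2)
# handle front: brightness step along the bar centre
c=np.asarray(w['color'])[280:410,324:334].mean(axis=(1,2)).round(0);print(dict(zip(range(280,410,3),c[::3].tolist())))
E
python3 t.py|sed -n 1,3p
```

```text
tilt 55.5 psi -1.166 xz -0.006
pos [371.19879093 303.12890976  91.75110194] pot axis [406.  221.8  99.7] base 34.7 F [-1.16  0.61 -4.79] T [2.86 1.2  0.  ] q [ 1.32  0.64 -0.52  0.54 -1.31 -1.33]
[((174.03480529785156, 287.4285583496094), (38.380531311035156, 40.45556640625), 65.75846862792969), ((157.72482299804688, 345.5962829589844), (48.405494689941406, 52.31843185424805), 48.04361343383789)]
lid 3d [400.  231.5 146.6] res px [-0.3 -0.2  0.3  0.1]
{280: 45.0, 283: 44.0, 286: 44.0, 289: 44.0, 292: 41.0, 295: 40.0, 298: 39.0, 301: 37.0, 304: 43.0, 307: 44.0, 310: 46.0, 313: 45.0, 316: 42.0, 319: 42.0, 322: 41.0, 325: 40.0, 328: 41.0, 331: 38.0, 334: 36.0, 337: 37.0, 340: 36.0, 343: 35.0, 346: 38.0, 349: 38.0, 352: 36.0, 355: 36.0, 358: 37.0, 361: 38.0, 364: 37.0, 367: 36.0, 370: 36.0, 373: 37.0, 376: 35.0, 379: 36.0, 382: 38.0, 385: 36.0, 388: 178.0, 391: 178.0, 394: 178.0, 397: 179.0, 400: 180.0, 403: 181.0, 406: 181.0, 409: 183.0}
15 0 [[327.0, 66.0], [329.0, 305.0], [329.0, 390.0]]
15 4 [[327.0, 78.0], [329.0, 294.0], [329.0, 396.0]]
15 8 [[327.0, 89.0], [329.0, 284.0], [329.0, 402.0]]
```

The pot reads level, and the lid centre (400,231.5) is within about 2 mm of the stand's (400.3,229.5). Setting it down.

Request:
play_rows([
  [0,0.0009,-0.0013,0,0,0,0.0],
  [0,0,0,0,0,0,0.0],
])

```text
clock: 17.05
position: [371.2, 303.9, 90.3]
ee_rot: [0.056, -0.292, 0.936, -0.191]
contact_force: [-0.2, 0.0, -4.0]
gripper_width: 14.9
```

Request:
play_rows([
  [0,0.0006,-0.0008,0,0,0,0.0],
  [0,0,0,0,0,0,0.0],
])

```text
clock: 17.25
position: [371.2, 304.0, 90.2]
ee_rot: [0.056, -0.291, 0.936, -0.191]
contact_force: [-0.5, -0.1, -3.5]
gripper_width: 15.3
```

Request:
play_rows([
  [0,0.0006,-0.0008,0,0,0,0.0],
  [0,0,0,0,0,0,0.0],
])

```text
clock: 17.45
position: [371.2, 304.1, 90.1]
ee_rot: [0.055, -0.29, 0.936, -0.192]
contact_force: [-1.4, -0.4, -2.0]
gripper_width: 15.1
```

Request:
play_rows([
  [0,0.0008,-0.0011,0,0,0,0.0],
  [0,0,0,0,0,0,0.0],
])

```text
clock: 17.65
position: [371.2, 304.2, 89.9]
ee_rot: [0.055, -0.289, 0.936, -0.192]
contact_force: [-1.8, -0.5, -1.8]
gripper_width: 15.2
```

Request:
play_rows([
  [0,0.0008,-0.0011,0,0,0,0.0],
  [0,0,0,0,0,0,0.0],
])

```text
clock: 17.85
position: [371.2, 304.3, 89.7]
ee_rot: [0.054, -0.288, 0.937, -0.192]
contact_force: [-1.5, 0.3, -0.1]
gripper_width: 15.5
```

```bash
python3 go.py 40 4|sed -n 1,2p; python3 lid2.py 398 230 150
```

```text
tilt 55.9 psi -1.162 xz -0.009
pos [371.22146411 304.27369114  89.7317224 ] pot axis [406.3 223.1  97.6] base 32.6 F [-1.54  0.3  -0.09] T [ 1.87  1.26 -0.62] q [ 1.33  0.64 -0.52  0.55 -1.31 -1.33]
[((173.29873657226562, 287.588134765625), (38.33582305908203, 40.28156280517578), 57.81208038330078), ((157.0631103515625, 346.1214294433594), (48.38723373413086, 51.7591438293457), 41.15156936645508)]
lid 3d [399.6 233.1 146.3] res px [-0.2 -0.1  0.2  0. ]
```

Request:
play_rows([
  [0,0,0,0,0,0,0.018],
  [0,0,0,0,0,0,0.022],
  [0,0,0,0,0,0,0.03],
  [0,0,0,0,0,0,0.045],
  [0,0,0,0,0,0,0.06],
  [0,0,0,0,0,0,0.06],
])

```text
clock: 18.55
position: [372.1, 302.5, 89.6]
ee_rot: [0.054, -0.286, 0.937, -0.192]
contact_force: [-1.3, -0.3, 0.2]
gripper_width: 59.9
```

```bash
python3 lid2.py 398 230 150
python3 - <<'E'
from h import *
w=grab('wrist','w9.png');s=read_state();print(s['contact_force'],s['position'])
E
```

```text
[((178.66590881347656, 285.2191162109375), (38.2320442199707, 40.98701095581055), 67.59785461425781), ((162.9772186279297, 341.66656494140625), (48.0421142578125, 51.80033874511719), 49.63936996459961)]
lid 3d [404.8 221.7 143.4] res px [-0.2 -0.1  0.2  0. ]
[-0.36673637  0.28736128 -0.32266174] [372.08556618 302.61695136  89.61573126]
```

On release the lid moved about 12 mm forward as the pot settled flat. It had been slightly nose-up, so the joint-based (FK) estimate was the right one. The pot now stands about 9 mm off the stand's centre, toward the far side from the handle. I'll regrip it level, lift slightly, shift it back about 8 mm and set it down again.

Request:
play_rows([
  [0,0,0,0,0,0,0.03],
  [0,0,0,0,0,0,0.018],
  [0,0,0,0,0,0,0.0],
  [0,0,0,0,0,0,0.0],
  [0,0,0,0,0,0,0.0],
  [0,-0.0012,0.0017,0,0,0,0.0],
  [0,-0.0017,0.0025,0,0,0,0.0],
  [0,-0.0012,0.0017,0,0,0,0.0],
  [0,0,0,0,0,0,0.0],
])

```text
clock: 19.6
position: [371.3, 304.0, 94.0]
ee_rot: [0.056, -0.291, 0.936, -0.192]
contact_force: [0.6, 0.7, -5.0]
gripper_width: 14.7
```

```bash
python3 go.py 40 4|sed -n 1,2p; python3 lid2.py 402 225 150
python3 - <<'E'
from h import *
w=grab('wrist');c=np.asarray(w['color'])[370:410,324:334].mean(axis=(1,2));print('handle bottom row',370+int(np.argmax(c>100)))
c=np.asarray(w['color'])[270:330,322:334].mean(axis=(1,2)).round(0);print(c[::3])
E
python3 t.py|sed -n 1,4p
```

```text
tilt 55.6 psi -1.164 xz -0.008
pos [371.29438081 304.00569564  94.04296361] pot axis [406.3 222.8 102. ] base 37.0 F [ 0.56  0.74 -5.  ] T [2.99 1.26 0.02] q [ 1.32  0.63 -0.52  0.54 -1.31 -1.32]
[((178.2716827392578, 284.9512023925781), (38.436744689941406, 40.697975158691406), 70.41901397705078), ((162.38795471191406, 341.2352294921875), (48.1773567199707, 51.753055572509766), 53.928775787353516)]
lid 3d [405.4 221.9 146. ] res px [-0.2 -0.1  0.2  0. ]
handle bottom row 378
[44. 44. 41. 42. 42. 39. 40. 36. 35. 38. 33. 38. 34. 35. 35. 35. 37. 35.
 38. 38.]
15 0 [[327.0, 67.0], [329.0, 304.0], [329.0, 390.0]]
15 4 [[327.0, 78.0], [329.0, 293.0], [329.0, 396.0]]
15 8 [[327.0, 89.0], [329.0, 283.0], [329.0, 402.0]]
15 12 [[327.0, 100.0], [329.0, 274.0], [329.0, 408.0]]
```

Request:
play_rows([
  [0.0005,-0.0018,-0.0013,0,0,0,0.0],
  [0.0005,-0.0018,-0.0013,0,0,0,0.0],
  [0.0005,-0.0018,-0.0013,0,0,0,0.0],
  [0,-0.0018,-0.0013,0,0,0,0.0],
  [0,0,0,0,0,0,0.0],
])

```text
clock: 20.3
position: [365.9, 312.2, 93.5]
ee_rot: [0.056, -0.29, 0.936, -0.192]
contact_force: [0.3, -0.5, -3.9]
gripper_width: 14.7
```

```bash
python3 go.py 40 4|sed -n 1,2p; python3 lid2.py 402 225 150
```

```text
tilt 55.6 psi -1.164 xz -0.007
pos [365.88342363 312.19216158  93.46974524] pot axis [400.9 231.  101.4] base 36.4 F [ 0.32 -0.51 -3.95] T [ 2.9   1.22 -0.02] q [ 1.34  0.64 -0.51  0.53 -1.33 -1.32]
[((174.56130981445312, 287.48150634765625), (38.477718353271484, 40.951927185058594), 67.32917022705078), ((158.7357177734375, 345.49505615234375), (48.25497055053711, 52.36709213256836), 52.6756477355957)]
lid 3d [399.7 229.8 146.9] res px [-0.2 -0.1  0.2  0. ]
```

Both estimates now agree with the stand's centre, so I'm lowering in 1 mm steps.

Request:
play_rows([
  [0,0.0008,-0.0011,0,0,0,0.0],
  [0,0.0008,-0.0011,0,0,0,0.0],
  [0,0,0,0,0,0,0.0],
])

```text
clock: 20.7
position: [366.2, 311.5, 91.6]
ee_rot: [0.055, -0.289, 0.936, -0.192]
contact_force: [-0.5, 0.1, -2.8]
gripper_width: 14.6
```

Request:
play_rows([
  [0,0.0008,-0.0011,0,0,0,0.0],
  [0,0,0,0,0,0,0.0],
])

```text
clock: 20.9
position: [366.3, 311.5, 91.0]
ee_rot: [0.055, -0.288, 0.937, -0.192]
contact_force: [-0.8, 0.4, -2.1]
gripper_width: 14.6
```

Request:
play_rows([
  [0,0.0007,-0.001,0,0,0,0.0],
  [0,0,0,0,0,0,0.0],
])

```text
clock: 21.1
position: [366.5, 311.5, 90.5]
ee_rot: [0.055, -0.287, 0.937, -0.192]
contact_force: [-1.6, 1.0, -1.8]
gripper_width: 14.7
```

Request:
play_rows([
  [0,0.0008,-0.0011,0,0,0,0.0],
  [0,0.0004,-0.0006,0,0,0,0.0],
])

```text
clock: 21.3
position: [366.7, 311.7, 89.7]
ee_rot: [0.055, -0.286, 0.937, -0.193]
contact_force: [-3.3, 1.7, 3.2]
gripper_width: 14.8
```

Request:
play_rows([
  [0,0.0008,-0.0011,0,0,0,0.0],
  [0,0,0,0,0,0,0.0],
])

```text
clock: 21.5
position: [366.6, 311.6, 89.9]
ee_rot: [0.054, -0.285, 0.937, -0.193]
contact_force: [-1.1, 1.5, -0.4]
gripper_width: 14.5
```

```bash
python3 go.py 40 4|sed -n 1,2p; python3 lid2.py 402 225 150
```

```text
tilt 56.3 psi -1.161 xz -0.008
pos [366.5908518  311.60912529  89.85741127] pot axis [401.8 230.6  97.6] base 32.6 F [-1.12  1.5  -0.42] T [ 1.71  1.17 -0.36] q [ 1.34  0.65 -0.51  0.54 -1.32 -1.33]
[((174.86854553222656, 287.3162841796875), (38.46337890625, 40.333858489990234), 66.56070709228516), ((158.5716552734375, 345.63140869140625), (48.26954650878906, 52.23284149169922), 52.90530776977539)]
lid 3d [400.5 231.1 141.7] res px [-0.3 -0.2  0.3  0.1]
```

Weight is on the stand and the net force is about zero. Opening slowly.

Request:
play_rows([
  [0,0,0,0,0,0,0.017],
  [0,0,0,0,0,0,0.02],
  [0,0,0,0,0,0,0.026],
  [0,0,0,0,0,0,0.04],
  [0,0,0,0,0,0,0.06],
  [0,0,0,0,0,0,0.075],
  [0,0,0,0,0,0,0.075],
])

```text
clock: 22.3
position: [367.1, 309.7, 89.0]
ee_rot: [0.054, -0.284, 0.938, -0.192]
contact_force: [-0.5, 0.3, -0.2]
gripper_width: 74.8
```

```bash
python3 lid2.py 402 225 150;python3 go.py 40 4|sed -n 1,2p
python3 - <<'E'
from h import *
w=grab('wrist');g=np.asarray(w['color']).max(2)
for v in range(300,400,12):
    c=[u for u in range(200,460) if g[v,u]<60];d=np.diff(c);i=np.where(d>4)[0];print(v,c[:1]+[x for k in i for x in(c[k],c[k+1])]+c[-1:])
E
```

```text
[((174.6556854248047, 287.29376220703125), (38.372825622558594, 40.963539123535156), 66.6014404296875), ((158.55116271972656, 345.5728759765625), (48.16624450683594, 52.26914596557617), 53.11381149291992)]
lid 3d [400.4 230.9 143.2] res px [-0.3 -0.1  0.2  0. ]
tilt 56.4 psi -1.164 xz -0.007
pos [367.09573211 309.63646913  89.03444579] pot axis [402.  228.5  96.8] base 31.8 F [ 0.26 -0.65 -0.21] T [1.46 0.66 0.01] q [ 1.34  0.65 -0.51  0.54 -1.32 -1.33]
300 [301, 349]
312 [302, 348]
324 [222, 233, 304, 347, 421, 429]
336 [216, 234, 306, 346, 419, 435]
348 [210, 235, 307, 345, 418, 439]
360 [204, 233, 309, 344, 420, 447]
372 [201, 229, 311, 342, 425, 452]
384 [200, 224, 429, 459]
396 [202, 220, 434, 457]
```

The pot didn't move on release, and its lid centre (400.4,230.9) is about 1.5 mm from the stand's centre. The handle is centred between the open fingers. Retracting straight back.

Request:
play_rows([
  [0,-0.006,0,0,0,0,0.08],
  [0,-0.01,0,0,0,0,0.08],
  [0,-0.012,0,0,0,0,0.08],
  [0,-0.014,0,0,0,0,0.08],
])

```text
clock: 22.85
position: [352.3, 342.8, 113.7]
ee_rot: [0.055, -0.283, 0.938, -0.191]
contact_force: [-0.2, -0.6, 0.1]
gripper_width: 79.8
```

Request:
play_rows([
  [0,-0.016,0,0,0,0,0.08],
  [0,-0.018,0,0,0,0,0.08],
  [0,-0.018,0,0,0,0,0.08],
  [0,-0.018,0,0,0,0,0.08],
  [0,-0.018,0,0,0,0,0.08],
  [0,0,0,0,0,0,0.08],
])

```text
clock: 23.45
position: [319.4, 420.1, 168.2]
ee_rot: [0.054, -0.287, 0.937, -0.194]
contact_force: [-0.1, 0.0, -0.4]
gripper_width: 80.1
```

```bash
python3 lid2.py 402 225 150
python3 - <<'E'
from h import *
s=read_state();print(s['position'],s['contact_force'],s['joint_vel'].round(3))
# bystanders + maker: compare with first top picture
A=cv2.imread('pics/top0.png');B=cv2.cvtColor(np.asarray(grab('top','end.png')['color']),cv2.COLOR_RGB2BGR)
for n,(x0,y0,x1,y1) in dict(jar=(242,118,284,165),spoon=(165,138,243,164),mug=(172,198,235,246),salt=(272,286,296,308),pepper=(324,286,346,308),maker=(285,130,440,258)).items():
    a=cv2.cvtColor(A[y0:y1,x0:x1],6).astype(np.float32);b=cv2.cvtColor(B[y0:y1,x0:x1],6).astype(np.float32);print(n,cv2.phaseCorrelate(a,b))
E
```

```text
[((174.7029266357422, 287.3109130859375), (38.375125885009766, 40.86296463012695), 64.10551452636719), ((158.58355712890625, 345.52923583984375), (48.21747970581055, 52.21799850463867), 51.3227424621582)]
lid 3d [400.3 230.8 143.6] res px [-0.3 -0.1  0.2  0. ]
[319.57171705 417.38191046 166.94929053] [ 0.55140009  0.12232159 -1.33618688] [-0.015  0.004 -0.038 -0.006  0.005 -0.002]
jar ((0.46492401219876456, 0.1888704104659631), 1.0146676421165466)
spoon ((0.03488082642748225, 0.5163166160499753), 0.9964441155945813)
mug ((0.4444039631325616, -0.19770191505010004), 0.5220881598070264)
salt ((0.10844677663678937, 0.982248069185653), 0.5077323160237737)
pepper ((0.028296032152773876, -0.012238326469812932), 0.9875704629553689)
maker ((0.004526292682712096, 0.003083048219060913), 0.9784683829173446)
```

```bash
python3 -c "
from bench import job_done;print(job_done())"
```

```text
the job is handed in; nothing more can be done
None
```

The coffee pot is standing in the middle of the round pot stand, released, with the gripper drawn well back, and the job is handed in at about 23.5 s. I gripped it by the handle bar, lifted it clear of the lip, drew it about 190 mm out to the front, carried it level and lowered it until it touched.

- **First placing was off:** on the first release the pot rocked flat from a slight nose-up tilt I had misjudged. It ended about 9 mm off centre. I gripped it again, lifted it about 3 mm, shifted it back and set it down again.
- **Final position:** the lid centre seen by two cameras is (400.3, 230.8) mm, against (400.3, 229.5) mm for the stand. It did not move on the second release or while I backed away. The plate's top came out at roughly 32 mm.
- **Forces and bystanders:** every wrist force I read stayed under 10 N. The maker, jar, spoon, mug and both shakers show shifts of about 1 pixel or less in the top view. The mug and salt comparisons were weaker than the rest, probably because of shadows.
- **Disagreement:** the handle-based tilt estimate read about 6° wrong during the carry, so the pot was probably a few degrees nose-up on the way. My 12 pictures were used up before the second set-down, so the final checks are numerical rather than viewed.

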